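# Free the fallen oil can from the sprung rack and stand it up

## Task

The oil can has toppled over in its rack and the sprung keeper has snapped across it. Wedge the keeper open with the wooden block, standing the block on the board between the cleat and the keeper's upright plate so that it holds the keeper by itself; then take the can out and stand it upright, wholly on the round drip plate, without dropping it. Leave the keeper wedged and do not shift or knock over the other things on the bench.

Things in the scene. Friction and masses are not known exactly. Their poses are not given: they have to be found in the camera images.
- rack: Fixed rack: a wooden board 200 mm (x) x 300 mm (y) x 20 mm thick on the bench. Origin: centre of the board's underside; z up; its y axis points roughly away from the robot, its x axis to the robot's right. On the board: a steel tray (point tray), a wooden cleat (point slot) and the keeper, whose spring barrels and bracket stand at y = +94 to +148 mm, up to 80 mm above the bench.
- tray (a point): Middle of the floor of the steel tray in which the can lies: 30 mm above the bench, at x = 0, y = -108 mm of the rack. The tray is 146 mm (x) x 72 mm (y), with 4 mm high lips all round and two 4 mm high ribs along x that keep the can from rolling. Axes as the rack's.
- slot (a point): Point on the board's top (20 mm above the bench) at the foot of the cleat's +y face, at x = -45 mm, y = -10 mm of the rack. The cleat is a fixed wooden stop along x (x = -85 to -5 mm of the rack), 12 mm thick, 20 mm high over the board. The block belongs at this x with one end against the cleat, the other against the keeper's upright plate. Axes as the rack's.
- keeper_face (a point): Foot of the keeper's upright steel plate, on its -y face, facing the cleat: at x = -45 mm, y = +12 mm + opening of the rack, 24 mm above the bench. The plate spans x = -85 to +50 mm of the rack and reaches 94 mm above the bench. Shut, it leaves 22 mm to the cleat.
- keeper_tip (a point): Free end of the keeper's arm, on its underside: at x = +36 mm, y = -118 mm + opening of the rack, 88 mm above the bench. The arm is a steel strip 28 mm wide (x = +22 to +50 mm), 6 mm thick, along y, fixed to the top of the upright plate; shut, it reaches over the base end of the can, 10 mm past its axis.
- keeper (a joint): Opening of the keeper in m, sliding along the rack's +y: 0 shut (at the start), at most 0.070. Springs shut it with 4 N at 0 and 10 N at 0.055. The arm clears the can from 0.040; the block set lengthwise gives 0.053. Hold the block above the cleat, push the plate with its end until its other end is past the cleat's +y face, then lower it onto the board.
- prop_center (a point): Centre of the plain wooden block, 36 mm (its x) x 75 mm (its y) x 50 mm (its z, upright), about 0.1 kg, loose on the bench. It is gripped across the 36 mm.
- can_center (a point): Centre (half-way up, 62 mm from base and from top) of the steel oil can: z axis from base to cap. Body 54 mm diameter from the base to 80 mm up, then a shoulder narrowing to a 24 mm neck at 100 mm, black 30 mm cap from 104 to 124 mm. About 0.4 kg, rigid, closed. At the start it lies in the tray along the rack's x with the cap towards the rack's -x (the robot's left), its axis 57 mm above the bench.
- drip_plate: Fixed round flat steel plate, 120 mm diameter, 6 mm thick, on the bench. Origin: centre of its underside.
- brush: Bystander: brush 200 mm long, lying. Origin under its middle.
- mug: Bystander: mug, 80 mm diameter, 85 mm high. Origin under its middle.
- tin: Bystander: standing tin, 70 mm diameter, 85 mm high. Origin under its middle.
- brick: Bystander: fire brick 114 x 60 x 35 mm, lying flat. Origin under its middle.
- chisel: Bystander: cold chisel 175 mm long, 16 mm square bar, lying flat beside the block. Origin under its middle, x along it.
Things that resemble listed ones, but are neither listed nor needed, are in the scene too. Of the things like the part that bears prop_center, leave any that is blue; of the rest the smaller one is meant.

How it is judged:
By the outcome, as a careful person would: the job done as asked, in the order asked, and still so for the second after the job is handed in, with the robot touching nothing.
It also fails if it takes over 61 s, if anything falls off the work surface, if the arm or the gripper's body presses on something with over 40 N, if the wrist force passes 120 N, or if a joint passes its speed limit or range.

## Robot

A 6-joint arm with a two-finger parallel gripper is mounted at the origin on the work surface. World frame = base frame: x ahead of the robot, y to its left, z up, the work surface at z = 0. Lengths are in m, angles in rad, forces in N, time in s.
With the tool pointing down it reaches from about 0.25 to 0.85 m from the base axis. Payload 12.5 kg.
Tool frame: the origin (TCP) lies on the centre line of the jaws, within the pads' length; the fingertips stand 11 mm ahead of it and the grasp point (between the pads) lies 8 mm behind it (arm.tip_extent is the distance from the TCP to the fingertips, in m); z points along the fingers, y is the direction in which the jaws open and shut (so a half turn about z gives the same grasp; the last joint's range is limited). The gripper opens to 93 mm and grips with 3 to 60 N. Pads are 15 mm wide; open, the fingers measure 128 mm over their backs; the gripper's body (75 mm by 188 mm) begins 65 mm behind the grasp point.
Start: joints at [1.136, 0.351, 1.652, -0, 1.139, -0.085], TCP at [0.188, 0.517, 0.23] pointing down, gripper open.
Joint ranges: [-2.75, 2.75], [-0.79, 2.1], [0.01, 2.65], [-1.57, 4.71], [0.07, 3.14], [-2.87, 2.87]. Speed limits (rad/s): [2.22, 2.22, 2.79, 3.14, 3.14, 3.14].

## Interface

Orientations are given as a unit quaternion [x, y, z, w].
In Python, from station import arm gives the robot as it stands.
- The arm moves only by the tool drive_tool, never from a script. Its argument "increments" is a list of rows, each a list of 7 numbers: the shift along the tool's x, y, z each as a share of 0.03 m, from -1 to 1, then the turn, a rotation vector about the tool's x, y, z each as a share of 4 degrees, from -1 to 1, then the opening in per cent of the stroke, from 0 (shut) to 100 (fully open). In form: [[tx, ty, tz, ax, ay, az, fingers], ...]. A call has 1 to 12 rows; each row shifts and turns the pose as measured when the row begins, along the tool's axes as they then stand; what a row does not reach is not made up. A row lasts 1/12 s, in which the tool goes at most 41.7 mm and 7.16 degrees, less where a joint would pass 70% of its speed; a pose out of reach is approached as far as the arm can. A call with a number of a shift or a turn outside -1 to 1 is refused whole. A call with a gripper value outside its range is refused whole. The fingers move at their own pace and stop on an object; "force" is the grip in N (left out, the last holds). Time passes only in rows, so rows that do not move let the fingers close. It gives the time, the measured TCP pose, the force and the opening at its end, in the units of the state.
- arm.state(): the state, without advancing time (a new reading comes with each control period).
- arm.snapshot(name): name is "scene" or "top" or "wrist"; returns (picture, depth): 384x512x3 uint8, red, green, blue; 384x512 float32, m along the optical axis (not along the pixel's ray), 0 where there is no reading.
- arm.camera_info(name): a dict with "fx", "fy", "cx", "cy" (pixels), "k1" (the pictures are not rectified: a ray, as slopes to the right and down, at radius r is drawn at 1 + k1 r^2 times it, then the intrinsics apply), "origin" and "rotation" of the camera in the world; the wrist camera has in their place "mount" (4x4, takes a point from camera to tool coordinates, whose origin is the TCP and whose axes are the flange's). Camera axes: x right, y up, looking along -z (the intrinsics and any distortion apply to the point x, -y, -z); pixel columns grow to the right and rows downward; lengths in m; the calibration is good to about 2 mm. A picture is of the moment at which its call begins: read the wrist's pose just before it. camera_info takes no time and is no camera call.
- arm.sign_off(): hands the job in, once; it reports no verdict.
The state is a dict: "time_s": time; "joints": joint angles; "dq": joint speeds; "tau": joint torques, N m; "position": TCP position; "orientation": TCP orientation; "ft_force": force on the tool from outside, world axes, zero at the start; "torque": the same for the moment, N m; "finger_gap": finger opening in m.
Only numpy, scipy, OpenCV 4.12 (cv2) and the standard library are available. Lean on these libraries where they do the work, as an engineer would, in place of code of your own. Each camera call takes 0.05 s, during which the arm holds its last target.

## Working session

There is one attempt and no reset: what is moved stays moved. The work goes in short steps, Python scripts to look and compute and a tool call to move; the robot and the scene stay as the last step left them, time stands still between calls to the robot, and variables do not carry over. Pictures are saved under pics/ and viewed, and the job is handed in when it is done.

Besides the shell and the picture viewer there is one more tool, called after ">>>" as name([rows], argument=value, ...), one row to a line, values as JSON. drive_tool: Moves the arm, as the interface text tells. Its arguments: {"type":"object","properties":{"increments":{"type":"array","items":{"type":"array","items":{"type":"number"}}},"force":{"type":"number"}},"required":["increments"]}

```bash
ls; mkdir -p pics; cat > h.py <<'E'
import numpy as np, cv2
from station import arm
from scipy.spatial.transform import Rotation as R
def cam(name, st=None):
    i=arm.camera_info(name)
    if 'mount' in i:
        st=st or arm.state()
        T=np.eye(4);T[:3,:3]=R.from_quat(st['orientation']).as_matrix();T[:3,3]=st['position']
        M=T@np.array(i['mount']); return i,M[:3,:3],M[:3,3]
    return i,np.array(i['rotation']),np.array(i['origin'])
def cloud(name,depth,st=None):
    i,Rm,o=cam(name,st)
    h,w=depth.shape
    v,u=np.mgrid[0:h,0:w].astype(np.float32)
    K=np.array([[i['fx'],0,i['cx']],[0,i['fy'],i['cy']],[0,0,1]])
    xd=(u-i['cx'])/i['fx'];yd=(v-i['cy'])/i['fy']
    x,y=xd.copy(),yd.copy()
    for _ in range(10):
        r2=x*x+y*y; f=1+i['k1']*r2; x=xd/f;y=yd/f
    P=np.stack([x*depth,-y*depth,-depth],-1)
    W=P@Rm.T+o
    W[depth<=0]=np.nan
    return W
def proj(name,p,st=None):
    i,Rm,o=cam(name,st)
    q=(np.atleast_2d(p)-o)@Rm
    x=q[:,0]/-q[:,2];y=-q[:,1]/-q[:,2]
    f=1+i['k1']*(x*x+y*y)
    return np.stack([x*f*i['fx']+i['cx'],y*f*i['fy']+i['cy']],-1)
def snap(name,tag):
    st=arm.state(); p,d=arm.snapshot(name)
    cv2.imwrite(f'pics/{tag}.png',p[:,:,::-1]); np.savez(f'pics/{tag}.npz',p=p,d=d,pos=st['position'],q=st['orientation'])
    return p,d,cloud(name,d,st)
E
python3 - <<'E'
from h import *
for n in ['scene','top','wrist']:
    snap(n,n+'0')
    i=arm.camera_info(n);print(n,i)
print(arm.state())
E
```

```text
picsTraceback (most recent call last):
  File "<stdin>", line 3, in <module>
  File "h.py", line 33, in snap
    return p,d,cloud(name,d,st)
               ~~~~~^^^^^^^^^^^
  File "h.py", line 21, in cloud
    W=P@Rm.T+o
      ~^~~~~
ValueError: matmul: Input operand 1 has a mismatch in its core dimension 0, with gufunc signature (n?,k),(k,m?)->(n?,m?) (size 4 is different from 3)
```

```bash
python3 - <<'E'
from h import *
for n in ['scene','top','wrist']:
    i=arm.camera_info(n);print(n,i)
print(arm.state())
E
sed -i "s/np.array(i\['rotation'\])/R.from_quat(i['rotation']).as_matrix()/" h.py
python3 - <<'E'
from h import *
for n in ['scene','top','wrist']:
    snap(n,n+'0')
E
```

```text
scene {'fx': 430.0592237149745, 'fy': 430.0592237149745, 'cx': 257.2750295324308, 'cy': 183.56996249587516, 'k1': -0.13203099290822906, 'origin': array([ 1.11307752, -0.45181126,  0.81153306]), 'rotation': array([0.36048074, 0.17587613, 0.38285348, 0.83219255])}
top {'fx': 387.15889610566165, 'fy': 387.15889610566165, 'cx': 252.79733504305486, 'cy': 199.16467534260514, 'k1': 0.028289346664607327, 'origin': array([0.35799494, 0.06097553, 1.25735132]), 'rotation': array([-0.04860145,  0.04803775,  0.71407131, -0.69672982])}
wrist {'fx': 343.1203695669284, 'fy': 343.1203695669284, 'cx': 260.1922453656623, 'cy': 192.66154382631353, 'k1': -0.10100328778649721, 'mount': array([[ 3.24328815e-04,  9.67746673e-01,  2.51925130e-01,
         6.92385664e-02],
       [ 9.99999697e-01, -1.35559705e-04, -7.66661361e-04,
        -4.91010277e-04],
       [-7.07783085e-04,  2.51925303e-01, -9.67746424e-01,
        -1.55845593e-01],
       [ 0.00000000e+00,  0.00000000e+00,  0.00000000e+00,
         1.00000000e+00]])}
{'time_s': 0.05, 'joints': array([ 1.13637242e+00,  3.51214918e-01,  1.65241380e+00, -1.91876798e-05,
        1.13909230e+00, -8.45812230e-02]), 'dq': array([-0.00148309, -0.00184456, -0.00206299, -0.00029801, -0.00071865,
        0.00063365]), 'tau': array([-4.34564436e-04, -4.98528171e+01, -2.86049742e+01,  7.00655440e-02,
        2.37039942e-02, -8.74757205e-06]), 'position': array([0.18834574, 0.51639917, 0.22911701]), 'orientation': array([ 1.74026696e-01,  9.84740773e-01, -5.47523902e-04, -1.36348401e-04]), 'ft_force': array([ 0.33074946,  0.55855656, -0.04962205]), 'torque': array([-0.02451121, -0.04434776,  0.02287572]), 'finger_gap': 0.09309035279556335}
```

View pics/scene0.png

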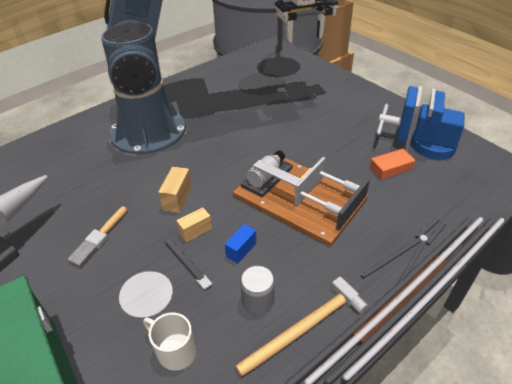

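View pics/top0.png

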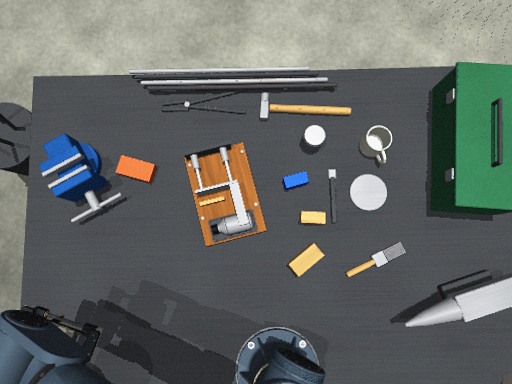

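View pics/wrist0.png

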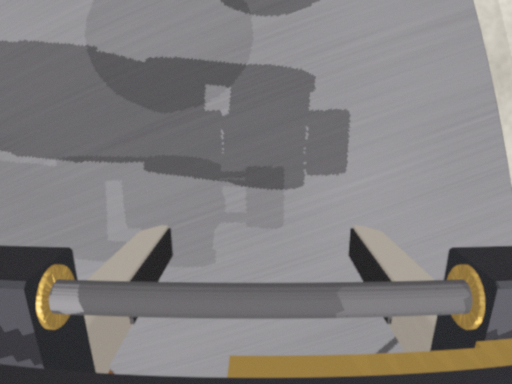

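```bash
python3 - <<'E'
from h import *
a=np.load('pics/top0.npz');W=cloud('top',a['d']);p=a['p']
hsv=cv2.cvtColor(p,cv2.COLOR_RGB2HSV)
print('table z',np.nanmedian(W[200:230,340:420:,2]))
def at(u,v): print((u,v),W[v,u].round(4),hsv[v,u],p[v,u])
for q in [(313,217),(306,260),(295,180),(368,192),(225,225),(333,195),(245,232),(214,200),(210,186),(240,190),(218,226)]: at(*q)
def rect(box,zlo,zhi,lab,extra=None):
    u0,v0,u1,v1=box;w=W[v0:v1,u0:u1].reshape(-1,3);m=(w[:,2]>zlo)&(w[:,2]<zhi)
    w=w[m]; r=cv2.minAreaRect(w[:,:2].astype(np.float32)*1000); print(lab,len(w),r,np.median(w[:,2]),w[:,2].max())
rect((296,206,328,226),.03,.09,'small'); rect((285,240,330,280),.03,.09,'big'); rect((280,168,312,192),.03,.09,'blue')
rect((326,160,340,226),.008,.04,'chisel'); rect((345,170,392,215),.004,.02,'plate')
rect((180,140,270,248),.015,.025,'board')
st=arm.state()
E
python3 - <<'E'
import cv2
p=cv2.imread('pics/top0.png');c=cv2.resize(p[130:290,170:400],None,fx=3.4,fy=3.4,interpolation=cv2.INTER_CUBIC);cv2.imwrite('pics/c0.png',c)
p=cv2.imread('pics/scene0.png');c=cv2.resize(p[140:260,150:380],None,fx=3.4,fy=3.4,interpolation=cv2.INTER_CUBIC);cv2.imwrite('pics/c1.png',c)
E
```

```text
table z 0.0004678167438127989
(313, 217) [ 0.4631 -0.1265  0.0516] [ 25 108 246] [246 227 142]
(306, 260) [ 0.3316 -0.0968  0.0676] [ 20 116 242] [242 206 132]
(295, 180) [ 0.5824 -0.0754  0.0486] [108 198 246] [ 55 132 246]
(368, 192) [ 0.5442 -0.3156  0.0079] [108   6 219] [214 216 219]
(225, 225) [0.4423 0.1458 0.0881] [111  12 148] [141 143 148]
(333, 195) [ 0.536  -0.1999  0.0161] [116  19  95] [88 89 95]
(245, 232) [0.4227 0.0871 0.0316] [109  37 111] [ 95 101 111]
(214, 200) [0.5261 0.1832 0.0384] [ 23 115 250] [250 223 137]
(210, 186) [0.5754 0.1979 0.0165] [ 11  41 182] [182 164 153]
(240, 190) [0.5593 0.1006 0.0194] [ 12  83 200] [200 160 135]
(218, 226) [0.4412 0.1688 0.0676] [114   7 187] [182 183 187]
small 292 ((462.642822265625, -125.02180480957031), (74.72760772705078, 36.06292724609375), 85.52571868896484) 0.04934746176139404 0.05549674140394889
big 583 ((332.7709045410156, -96.00917053222656), (49.033939361572266, 101.63968658447266), 37.81723403930664) 0.06750861012385445 0.07552459766033914
blue 286 ((583.8805541992188, -76.04742431640625), (36.6920280456543, 74.35723876953125), 14.742691040039062) 0.04898998053680559 0.056143312428227565
chisel 281 ((534.0975341796875, -202.06642150878906), (171.3354034423828, 27.38755989074707), 0.8229948878288269) 0.014936168079123124 0.02132777836238753
plate 863 ((545.57421875, -314.9910583496094), (146.64590454101562, 146.51785278320312), 86.65729522705078) 0.006548004333094548 0.013737642305212239
board 3342 ((550.0508422851562, 152.1510009765625), (300.29071044921875, 199.53114318847656), 13.334430694580078) 0.019354925489290298 0.02498760423451607
```

View pics/c0.png

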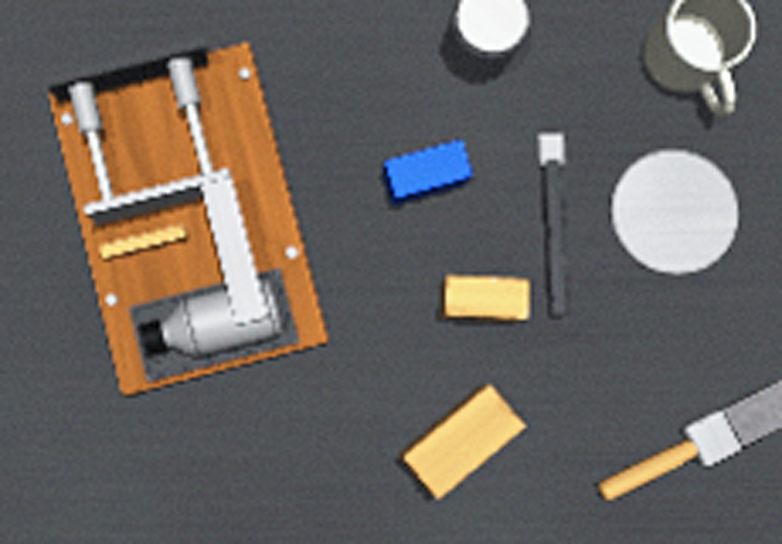

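View pics/c1.png

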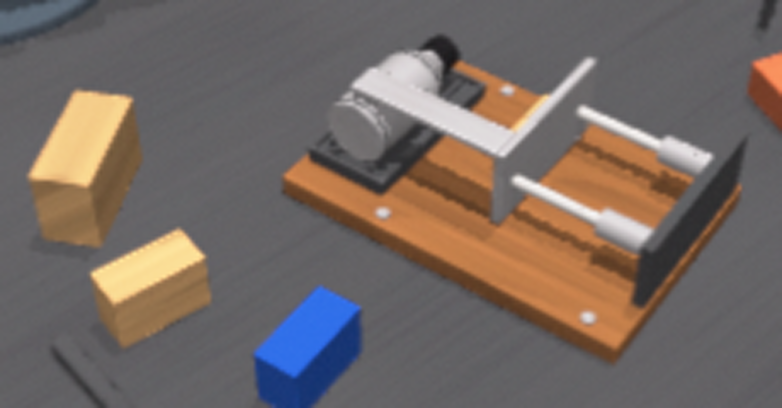

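Candidates for the block in the top view are the blue one at (295,180), which I leave alone, the large wooden one at (306,260), about 102x49x68 mm, and the small wooden one at (313,217), about 75x36x50 mm beside the chisel at (333,195). The small wooden one is the one meant, and the crop confirms it. The rack is at about (0.550, 0.152) with its y axis 13.3° from world x, and the drip plate is at (368,192).

>>> drive_tool([
  [-0.4,-0.42,0,0,0,0,70],
  [-0.8,-0.85,0,0,0,0,70],
  [-0.8,-0.85,0,0,0,0,70],
  [-0.8,-0.85,0,0,0,0,70],
  [-0.8,-0.85,0,0,0,0,70],
  [-0.8,-0.85,0,0,0,0,70],
  [-0.8,-0.85,0,0,0,0,70],
  [-0.8,-0.85,0,0,0,0,70],
], force=40)

```text
time_s: 0.87
position: [0.2926, 0.2697, 0.2276]
orientation: [0.17, 0.985, -0.0, -0.0]
ft_force: [1.4, -0.2, 0.3]
finger_gap: 0.0656
```

```bash
cat > log.py <<'E'
from h import *
import json
st=arm.state()
open('log.jsonl','a').write(json.dumps({k:np.asarray(st[k]).tolist() for k in ['time_s','joints','position','orientation']})+'\n')
Rm=R.from_quat(st['orientation']).as_matrix()
print('t',round(st['time_s'],2),'q',st['joints'].round(3),'pos',np.round(st['position'],4),'F',st['ft_force'].round(1),'gap',round(st['finger_gap'],4))
print('z',Rm[:,2].round(3),'y az',round(np.degrees(np.arctan2(Rm[1,1],Rm[0,1])),2))
def to(target,az=None,Rt=None):
    d=Rm.T@(np.array(target)-st['position'])
    if az is not None:
        a=np.radians(az); y=np.array([np.cos(a),np.sin(a),0]); z=np.array([0,0,-1.]); x=np.cross(y,z); Rt=np.stack([x,y,z],1)
    rv=np.zeros(3) if Rt is None else np.degrees(R.from_matrix(Rm.T@Rt).as_rotvec())
    print('to',np.round(target,4),'shift units',(d/.03).round(2),'turn units',(rv/4).round(2))
c=np.array([.5500,.1521]);th=np.radians(13.33);ry=np.array([np.cos(th),np.sin(th)]);rx=np.array([np.sin(th),-np.cos(th)])
def rack(x,y,z): return np.r_[c+x*rx+y*ry,z]
def inrack(p): p=np.asarray(p); return np.r_[(p[:2]-c)@rx,(p[:2]-c)@ry,p[2]]
E
python3 -c "
from log import *
to([.4626,-.125,.2],-4.5)"
```

```text
t 0.87 q [ 0.627  0.07   2.014  0.     1.058 -0.602] pos [0.2926 0.2697 0.2276] F [ 1.4 -0.2  0.3] gap 0.0656
z [-0.001 -0.    -1.   ] y az 70.44
to [ 0.4626 -0.125   0.2   ] shift units [ -9.75 -10.5    0.92] turn units [-0.02 -0.   18.73]
```

>>> drive_tool([
  [-0.85,-0.92,0.1,0,0,0,70],
  [-0.85,-0.92,0.1,0,0,0,70],
  [-0.85,-0.92,0.1,0,0,0,70],
  [-0.85,-0.92,0.1,0,0,0,70],
  [-0.85,-0.92,0.1,0,0,0,70],
  [-0.85,-0.92,0.1,0,0,0,70],
  [-0.85,-0.92,0.1,0,0,0,70],
  [-0.85,-0.92,0.1,0,0,0,70],
  [-0.85,-0.92,0.1,0,0,0,70],
  [-0.85,-0.92,0.1,0,0,0,70],
  [-0.85,-0.92,0.1,0,0,0,70],
])

```text
time_s: 1.78
position: [0.4588, -0.1309, 0.1951]
orientation: [0.17, 0.986, 0.001, 0.002]
ft_force: [0.5, 0.5, 0.0]
finger_gap: 0.0649
```

>>> drive_tool([
  [0,0,0,0,0,1,70],
  [0,0,0,0,0,1,70],
  [0,0,0,0,0,1,70],
  [0,0,0,0,0,1,70],
  [0,0,0,0,0,1,70],
  [0,0,0,0,0,1,70],
  [0,0,0,0,0,1,70],
  [0,0,0,0,0,1,70],
  [0,0,0,0,0,1,70],
  [0,0,0,0,0,1,70],
  [0,0,0,0,0,1,70],
  [0,0,0,0,0,1,70],
])

```text
time_s: 2.78
position: [0.4599, -0.1391, 0.1924]
orientation: [0.575, 0.818, 0.001, 0.0]
ft_force: [0.1, -0.2, 1.1]
finger_gap: 0.0653
```

```bash

python3 -c "
from log import *
to([.4626,-.125,.2],-4.5)"
```

```text
t 2.78 q [-0.392  0.271  1.867  0.002  1.003 -0.738] pos [ 0.4599 -0.1391  0.1924] F [ 0.1 -0.2  1.1] gap 0.0653
z [ 0.002  0.001 -1.   ] y az 19.79
to [ 0.4626 -0.125   0.2   ] shift units [ 0.41  0.25 -0.25] turn units [ 0.03 -0.01  6.07]
```

>>> drive_tool([
  [0.1,0,0,0,0,1,70],
  [0.1,0,0,0,0,1,70],
  [0.1,0,0,0,0,1,70],
  [0,0,0,0,0,1,70],
  [0,0,0,0,0,1,70],
  [0,0,0,0,0,0.9,70],
  [0,0,0,0,0,0,70],
])

```text
time_s: 3.37
position: [0.4568, -0.1298, 0.1918]
orientation: [0.739, 0.674, 0.001, -0.001]
ft_force: [0.5, -0.5, -1.1]
finger_gap: 0.0654
```

```bash

python3 -c "
from log import *
to([.4626,-.125,.2],-4.5)
p,d,W=snap('wrist','w1')
m=(W[...,2]>.035)&(W[...,2]<.058)&(np.hypot(W[...,0]-.4626,W[...,1]+.125)<.06)
w=W[m];print(len(w),np.median(w[:,2]),cv2.minAreaRect(w[:,:2].astype(np.float32)*1000))
"
```

```text
t 3.37 q [-0.376  0.262  1.88   0.002  1.    -0.286] pos [ 0.4568 -0.1298  0.1918] F [ 0.5 -0.5 -1.1] gap 0.0654
z [ 0.     0.002 -1.   ] y az -5.24
to [ 0.4626 -0.125   0.2   ] shift units [ 0.18  0.18 -0.27] turn units [ 0.   -0.03 -0.19]
3383 0.050635427099157804 ((465.1427307128906, -125.15617370605469), (75.47651672363281, 36.20598220825195), 85.76087188720703)
```

View pics/w1.png

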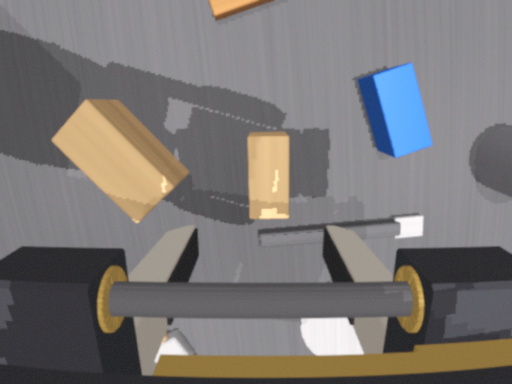

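The small block sits at (268,175) in the wrist view, square under the jaws, with the chisel clear below it at about (340,230).

>>> drive_tool([
  [0.16,0.24,0,0,0,-0.2,70],
  [0,0,0.6,0,0,0,70],
  [0,0,0.8,0,0,0,70],
  [0,0,0.8,0,0,0,70],
  [0,0,0.8,0,0,0,70],
  [0,0,0.8,0,0,0,70],
  [0,0,0.5,0,0,0,70],
])

```text
time_s: 4.0
position: [0.4713, -0.1251, 0.0616]
orientation: [0.726, 0.688, 0.003, 0.004]
ft_force: [-0.6, -0.1, 0.5]
finger_gap: 0.0654
```

```bash

python3 -c "
from log import *
to([.464,-.125,.028],-4.4)"
```

```text
t 4.0 q [-0.356  0.492  1.946  0.004  0.693 -0.306] pos [ 0.4713 -0.1251  0.0616] F [-0.6 -0.1  0.5] gap 0.0654
z [ 0.011 -0.002 -1.   ] y az -3.05
to [ 0.464 -0.125  0.028] shift units [-0.01 -0.25  1.12] turn units [0.16 0.01 0.34]
```

>>> drive_tool([
  [0,-0.25,0,0.15,0,0.3,70],
  [0,0,0.5,0,0,0,70],
  [0,0,0.5,0,0,0,70],
  [0,0,0.1,0,0,0,70],
])

```text
time_s: 4.33
position: [0.463, -0.1236, 0.0263]
orientation: [0.731, 0.682, -0.002, -0.002]
ft_force: [-0.1, 0.4, -0.4]
finger_gap: 0.0653
```

```bash

python3 -c "
from log import *
to([.464,-.125,.028],-4.4)"
```

```text
t 4.33 q [-0.357  0.555  1.966 -0.002  0.624 -0.286] pos [ 0.463  -0.1236  0.0263] F [-0.1  0.4 -0.4] gap 0.0653
z [-0.004  0.    -1.   ] y az -3.99
to [ 0.464 -0.125  0.028] shift units [-0.05  0.04 -0.06] turn units [-0.06  0.    0.1 ]
```

Close the fingers, then lift.

>>> drive_tool([
  [-0.05,0,-0.04,0,0,0.1,0],
  [0,0,0,0,0,0,0],
  [0,0,0,0,0,0,0],
  [0,0,0,0,0,0,0],
  [0,0,0,0,0,0,0],
], force=45)

```text
time_s: 4.75
position: [0.4644, -0.1255, 0.0311]
orientation: [0.733, 0.68, -0.001, -0.0]
ft_force: [0.5, -0.1, -0.3]
finger_gap: 0.0361
```

>>> drive_tool([
  [0,0,-0.3,0,0,0,0],
  [0,0,-0.8,0,0,0,0],
  [0,0,-0.9,0,0,0,0],
  [0,0,-0.9,0,0,0,0],
  [0,0,-0.9,0,0,0,0],
  [0,0,-0.9,0,0,0,0],
  [0,0,-0.5,0,0,0,0],
  [0,0,0,0,0,0,0],
])

```text
time_s: 5.42
position: [0.4632, -0.1247, 0.1995]
orientation: [0.733, 0.68, -0.001, -0.0]
ft_force: [-0.6, 0.2, -0.1]
finger_gap: 0.036
```

```bash

python3 -c "
from log import *
print(rack(-45,0,0)) if 0 else None
to(rack(-.045,-.032,.18),-76.67)"
```

```text
t 5.42 q [-0.359  0.261  1.859 -0.002  1.023 -0.283] pos [ 0.4632 -0.1247  0.1995] F [-0.6  0.2 -0.1] gap 0.036
z [-0.002 -0.001 -1.   ] y az -4.33
to [0.5085 0.1885 0.18  ] shift units [10.53  0.72  0.64] turn units [-0.02  0.03 18.09]
```

>>> drive_tool([
  [0.6,0.06,0,0,0,0,0],
  [0.97,0.06,0,0,0,0,0],
  [0.97,0.06,0,0,0,0,0],
  [0.97,0.06,0,0,0,0,0],
  [0.97,0.06,0,0,0,0,0],
  [0.97,0.06,0,0,0,0,0],
  [0.97,0.06,0,0,0,0,0],
  [0.97,0.06,0,0,0,0,0],
  [0.97,0.06,0,0,0,0,0],
  [0.97,0.06,0,0,0,0,0],
  [0.6,0.06,0,0,0,0,0],
])

```text
time_s: 6.33
position: [0.5025, 0.1808, 0.1946]
orientation: [0.736, 0.677, -0.004, -0.001]
ft_force: [0.3, -0.9, -0.9]
finger_gap: 0.0359
```

>>> drive_tool([
  [0,0,0,0,0,1,0],
  [0,0,0,0,0,1,0],
  [0,0,0,0,0,1,0],
  [0,0,0,0,0,1,0],
  [0,0,0,0,0,1,0],
  [0,0,0,0,0,1,0],
  [0,0,0,0,0,1,0],
  [0,0,0,0,0,1,0],
  [0,0,0,0,0,1,0],
  [0,0,0,0,0,1,0],
  [0,0,0,0,0,1,0],
  [0,0,0,0,0,1,0],
])

```text
time_s: 7.33
position: [0.4955, 0.1845, 0.1841]
orientation: [0.952, 0.305, -0.012, -0.0]
ft_force: [-0.1, -0.5, -0.7]
finger_gap: 0.0357
```

>>> drive_tool([
  [0,0,0,0,0,1,0],
  [0,0,0,0,0,1,0],
  [0,0,0,0,0,1,0],
  [0,0,0,0,0,1,0],
  [0,0,0,0,0,1,0],
  [0,0,0,0,0,1,0],
  [0,0,0,0,0,0,0],
])

```text
time_s: 7.92
position: [0.4915, 0.1833, 0.1783]
orientation: [0.996, 0.088, -0.016, 0.003]
ft_force: [-0.5, -0.2, -2.7]
finger_gap: 0.0356
```

```bash

python3 -c "
from log import *
to(rack(-.045,-.032,.18),-76.67)
p,d,W=snap('wrist','w2'); snap('scene','s2')
"
```

```text
t 7.92 q [ 2.690e-01  3.820e-01  1.747e+00 -1.000e-03  1.047e+00  1.664e+00] pos [0.4915 0.1833 0.1783] F [-0.5 -0.2 -2.7] gap 0.0356
z [-0.032 -0.01  -0.999] y az -79.92
to [0.5085 0.1885 0.18  ] shift units [ 0.59 -0.07 -0.08] turn units [ 0.04  0.48 -0.81]
```

View pics/w2.png

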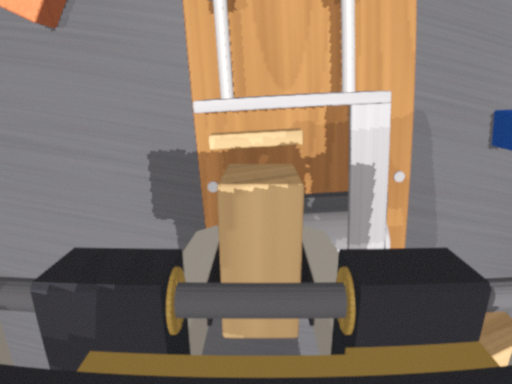

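View pics/s2.png

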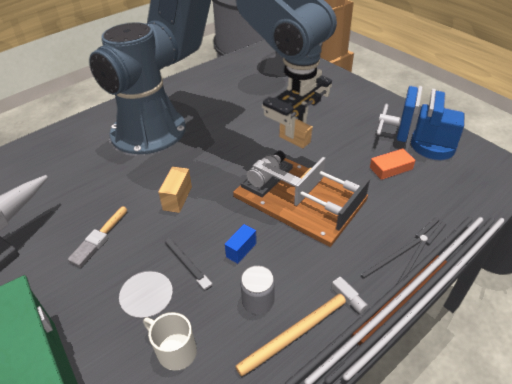

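The wrist view shows the block in the jaws, with the cleat at (255,138) and the plate edge at (290,103) ahead of it. Next I measure the cleat, plate and block from this depth image.

```bash

cat > m.py <<'E'
from log import *
import sys
a=np.load('pics/w2.npz');W=cloud('wrist',a['d'],dict(position=a['pos'],orientation=a['q']))
Q=np.stack([(W[...,:2]-c)@rx*1000,(W[...,:2]-c)@ry*1000,W[...,2]*1000],-1)
def box(m,l):
    w=Q[m];r=cv2.minAreaRect(w[:,:2].astype(np.float32));print(l,len(w),np.median(w,0).round(1),r)
x,y,z=Q[...,0],Q[...,1],Q[...,2]
box((abs(z-40)<4)&(y>-35)&(y<5)&(x<0)&(x>-100),'cleat')
box((abs(z-94)<4)&(y>0)&(y<30)&(x>-100)&(x<60),'plate')
box((abs(z-94)<4)&(y<5)&(x>10)&(x<70),'arm')
box((abs(z-20)<4)&(abs(x)<105)&(y<150)&(y>20),'board')
# block in hand: tool coords
Rm_=R.from_quat(a['q']).as_matrix();T=(W-a['pos'])@Rm_*1000
m=(np.abs(T[...,1])<25)&(np.abs(T[...,0])<50)&(T[...,2]<45)&(T[...,2]>-35)&(p:=True)
w=T[m];print('block tool',w.min(0),w.max(0),np.percentile(w,[1,50,99],axis=0))
E
python3 m.py
```

```text
t 8.02 q [ 2.690e-01  3.820e-01  1.746e+00 -1.000e-03  1.047e+00  1.659e+00] pos [0.4916 0.1834 0.1785] F [-0.4 -1.  -1.8] gap 0.0357
z [-0.032 -0.01  -0.999] y az -79.6
cleat 1369 [-45.  -13.4  40.6] ((-45.075191497802734, -13.742063522338867), (12.401617050170898, 79.81060028076172), 89.98725128173828)
plate 3251 [ 4.1 16.6 94.7] ((-17.59258270263672, 11.588008880615234), (22.12096405029297, 135.2907257080078), 89.4593505859375)
arm 5113 [ 35.3 -40.6  94.7] ((36.05989074707031, -45.08222579956055), (100.14063262939453, 28.656055450439453), 89.99441528320312)
board 18984 [-4.  61.8 20.7] ((-0.28380584716796875, 62.451515197753906), (84.07994079589844, 200.27035522460938), 89.76030731201172)
block tool [-36.82966284 -24.99163875 -34.98217568] [38.74077055 24.99385816 28.23167247] [[-35.19953257 -23.54663332 -32.73323981]
 [ 13.67064854   0.5328189  -19.58669911]
 [ 38.46797206  23.58968597  22.46716057]]
```

```bash

python3 -c "
from log import *
to(rack(-.045,-.032,.18),-76.67)
to(rack(-.045,-.032,.076),-76.67)
"
```

```text
t 8.02 q [ 2.690e-01  3.820e-01  1.746e+00 -1.000e-03  1.047e+00  1.659e+00] pos [0.4916 0.1834 0.1785] F [-0.4 -1.  -1.8] gap 0.0357
z [-0.032 -0.01  -0.999] y az -79.6
to [0.5085 0.1885 0.18  ] shift units [ 0.58 -0.07 -0.07] turn units [ 0.04  0.48 -0.73]
to [0.5085 0.1885 0.076 ] shift units [ 0.7  -0.08  3.39] turn units [ 0.04  0.48 -0.73]
```

>>> drive_tool([
  [0.6,0,0,0,0.45,-0.8,0],
  [0,0,0.2,0,0,0,0],
])

```text
time_s: 8.18
position: [0.5098, 0.1868, 0.1721]
orientation: [0.993, 0.122, 0.0, 0.001]
ft_force: [-0.2, 0.0, -0.5]
finger_gap: 0.036
```

```bash

python3 -c "
from log import *
to(rack(-.045,-.032,.076),-76.67)
print(inrack(st['position'])*1000)
"
```

```text
t 8.18 q [ 0.267  0.406  1.727 -0.003  1.009  1.595] pos [0.5098 0.1868 0.1721] F [-0.2  0.  -0.5] gap 0.036
z [ 0.001 -0.003 -1.   ] y az -76.01
to [0.5085 0.1885 0.076 ] shift units [-0.03 -0.08  3.2 ] turn units [ 0.04 -0.    0.16]
[-43.01731008 -31.16401449 172.10863263]
```

>>> drive_tool([
  [-0.1,-0.06,0.4,0,0,0.15,0],
  [0,0,0.7,0,0,0,0],
  [0,0,0.7,0,0,0,0],
  [0,0,0.6,0,0,0,0],
  [0,0,0,0,0,0,0],
])

```text
time_s: 8.6
position: [0.5031, 0.1869, 0.095]
orientation: [0.993, 0.117, -0.003, 0.002]
ft_force: [-0.3, 0.4, -1.6]
finger_gap: 0.036
```

```bash

python3 -c "
from log import *
to(rack(-.045,-.032,.076),-76.67)
print(inrack(st['position'])*1000)
"
```

```text
t 8.6 q [ 0.27   0.509  1.793 -0.003  0.845  1.608] pos [0.5031 0.1869 0.095 ] F [-0.3  0.4 -1.6] gap 0.036
z [-0.005 -0.004 -1.   ] y az -76.54
to [0.5085 0.1885 0.076 ] shift units [ 0.19 -0.01  0.63] turn units [0.04 0.08 0.03]
[-44.67843353 -37.65731641  94.96707587]
```

>>> drive_tool([
  [0.17,0,0.3,0.04,0.08,0.03,0],
  [0,0,0.3,0,0,0,0],
  [0,0,0,0,0,0,0],
])

```text
time_s: 8.85
position: [0.5077, 0.1881, 0.0759]
orientation: [0.993, 0.116, -0.0, -0.0]
ft_force: [-0.3, -0.3, -1.3]
finger_gap: 0.0355
```

```bash

python3 -c "
from log import *
to(rack(-.045,-.032,.076),-76.67)
to(rack(-.045,.034,.076),-76.67)
print(inrack(st['position'])*1000)
"
```

```text
t 8.85 q [2.690e-01 5.450e-01 1.793e+00 1.000e-03 8.050e-01 1.606e+00] pos [0.5077 0.1881 0.0759] F [-0.3 -0.3 -1.3] gap 0.0355
z [-0.001  0.    -1.   ] y az -76.66
to [0.5085 0.1885 0.076 ] shift units [ 0.03 -0.01 -0.  ] turn units [-0.01  0.01  0.  ]
to [0.5727 0.2037 0.076 ] shift units [ 2.23 -0.01 -0.01] turn units [-0.01  0.01  0.  ]
[-44.74609747 -32.88353005  75.87125323]
```

Push along +y in small steps.

>>> drive_tool([
  [0.25,0,0,0,0,0,0],
  [0.3,0,0,0,0,0,0],
  [0.3,0,0,0,0,0,0],
  [0.3,0,0,0,0,0,0],
], force=55)

```text
time_s: 9.18
position: [0.5403, 0.1958, 0.0761]
orientation: [0.993, 0.116, -0.005, 0.0]
ft_force: [-7.0, -1.9, 0.2]
finger_gap: 0.0357
```

```bash

python3 -c "
from log import *
to(rack(-.045,.034,.076),-76.67)
print(inrack(st['position'])*1000)
"
```

```text
t 9.18 q [2.660e-01 5.950e-01 1.697e+00 1.000e-03 8.590e-01 1.604e+00] pos [0.5403 0.1958 0.0761] F [-7.  -1.9  0.2] gap 0.0357
z [-0.009 -0.002 -1.   ] y az -76.65
to [0.5727 0.2037 0.076 ] shift units [ 1.11 -0.01 -0.01] turn units [-0.    0.13  0.  ]
[-44.76318182   0.6572304   76.08147261]
```

>>> drive_tool([
  [0.3,0,0,0,0.13,0,0],
  [0.3,0,0,0,0,0,0],
  [0.3,0,0,0,0,0,0],
  [0.25,0,0,0,0,0,0],
  [0.0,0,0,0,0,0,0],
])

```text
time_s: 9.6
position: [0.573, 0.2036, 0.0763]
orientation: [0.993, 0.116, -0.008, 0.001]
ft_force: [-9.3, -2.9, 2.9]
finger_gap: 0.0354
```

```bash

python3 -c "
from log import *
to(rack(-.045,.034,.076),-76.67)
print(inrack(st['position'])*1000)
snap('wrist','w3')
"
sed 's/w2/w3/' m.py > m3.py; python3 m3.py
```

```text
t 9.6 q [0.265 0.647 1.597 0.    0.914 1.602] pos [0.573  0.2036 0.0763] F [-9.3 -2.9  2.9] gap 0.0354
z [-0.016 -0.004 -1.   ] y az -76.64
to [0.5727 0.2037 0.076 ] shift units [-0.01 -0.01  0.01] turn units [0.   0.23 0.01]
[-44.77858447  34.20278376  76.26869482]
t 9.65 q [0.265 0.646 1.598 0.    0.914 1.602] pos [0.5725 0.2035 0.0763] F [-9.4 -2.4  2.3] gap 0.0358
z [-0.016 -0.004 -1.   ] y az -76.64
cleat 0 [nan nan nan] ((0.0, 0.0), (0.0, 0.0), 0.0)
plate 1557 [-44.2   5.7  96.3] ((-44.170135498046875, 14.995317459106445), (35.95451736450195, 29.995349884033203), 0.02446894906461239)
arm 0 [nan nan nan] ((0.0, 0.0), (0.0, 0.0), 0.0)
board 33442 [  1.  100.5  20.7] ((0.2352294921875, 84.7725830078125), (200.93588256835938, 129.85682678222656), 0.17395365238189697)
block tool [-37.4099554  -24.99927147 -34.97676103] [49.99643015 24.98116477 44.52673275] [[-34.95100535 -24.09062756 -32.42302897]
 [ 21.84475938   0.13151438 -19.46820027]
 [ 47.145278    24.03449035  35.6110812 ]]
  return _methods._mean(a, axis=axis, dtype=dtype,
  ret = um.true_divide(
```

View pics/w3.png

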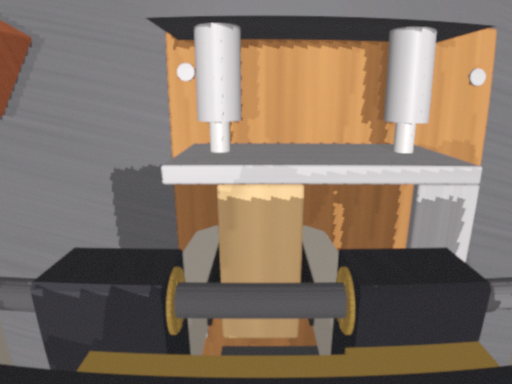

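>>> drive_tool([
  [0,0,0.1,0,0.23,0,0],
  [0,0,0.2,0,0,0,0],
  [0,0,0.2,0,0,0,0],
])

```text
time_s: 9.9
position: [0.5717, 0.2034, 0.0632]
orientation: [0.993, 0.116, -0.003, 0.001]
ft_force: [-8.5, -2.6, 3.3]
finger_gap: 0.0359
```

```bash

python3 -c "
from log import *
to(rack(-.045,.034,.051),-76.67)
print(inrack(st['position'])*1000)
"
```

```text
t 9.9 q [ 0.265  0.66   1.613 -0.     0.875  1.603] pos [0.5717 0.2034 0.0632] F [-8.5 -2.6  3.3] gap 0.0359
z [-0.006 -0.002 -1.   ] y az -76.64
to [0.5727 0.2037 0.051 ] shift units [ 0.04 -0.    0.41] turn units [0.   0.09 0.01]
[-44.88146491  32.9521893   63.19142816]
```

>>> drive_tool([
  [0.04,0,0.15,0,0.09,0,0],
  [0,0,0.15,0,0,0,0],
  [0,0,0.1,0,0,0,0],
])

```text
time_s: 10.15
position: [0.571, 0.2034, 0.0516]
orientation: [0.993, 0.116, -0.004, 0.001]
ft_force: [-8.9, -2.9, 4.4]
finger_gap: 0.0357
```

```bash

python3 -c "
from log import *
to(rack(-.045,.034,.051),-76.67)
print(inrack(st['position'])*1000)
"
```

```text
t 10.15 q [ 0.265  0.677  1.617 -0.     0.856  1.603] pos [0.571  0.2034 0.0516] F [-8.9 -2.9  4.4] gap 0.0357
z [-0.008 -0.002 -1.   ] y az -76.63
to [0.5727 0.2037 0.051 ] shift units [0.06 0.   0.02] turn units [0.01 0.13 0.01]
[-45.03900481  32.26315727  51.60132337]
```

Nearly on the board: level the tool, go down a little more, then move back against the cleat.

>>> drive_tool([
  [0,0,0.03,0,0.12,0,0],
  [-0.08,0,0.03,0,0,0,0],
  [-0.08,0,0.02,0,0,0,0],
])

```text
time_s: 10.4
position: [0.5676, 0.2026, 0.0512]
orientation: [0.993, 0.116, -0.001, 0.0]
ft_force: [7.9, 3.3, -10.7]
finger_gap: 0.0355
```

```bash

python3 -c "
from log import *
to(rack(-.045,.034,.051),-76.67)
print(inrack(st['position'])*1000)
"
```

```text
t 10.4 q [ 2.660e-01  6.700e-01  1.632e+00 -1.000e-03  8.410e-01  1.604e+00] pos [0.5676 0.2026 0.0512] F [  7.9   3.3 -10.7] gap 0.0355
z [-0.001 -0.001 -1.   ] y az -76.64
to [0.5727 0.2037 0.051 ] shift units [0.17 0.   0.01] turn units [0.01 0.02 0.01]
[-45.05443492  28.77199674  51.23478504]
```

>>> drive_tool([
  [0,0,0.02,0,0,0,25],
  [0,0,0,0,0,0,52],
  [0,0,0,0,0,0,52],
  [0,0,0,0,0,0,52],
  [0,0,0,0,0,0,52],
])

```text
time_s: 10.82
position: [0.571, 0.2034, 0.0531]
orientation: [0.993, 0.116, 0.002, -0.0]
ft_force: [0.2, -0.7, 0.7]
finger_gap: 0.0478
```

```bash

python3 -c "
from log import *
snap('scene','s4');snap('wrist','w4')
"
python3 - <<'E'
import cv2
p=cv2.imread('pics/s4.png');c=cv2.resize(p[110:260,200:400],None,fx=3.9,fy=3.9,interpolation=cv2.INTER_CUBIC);cv2.imwrite('pics/c4.png',c)
E
```

```text
t 10.82 q [ 2.660e-01  6.710e-01  1.625e+00 -1.000e-03  8.420e-01  1.604e+00] pos [0.571  0.2034 0.0531] F [ 0.2 -0.7  0.7] gap 0.0478
z [ 0.003  0.    -1.   ] y az -76.64
```

View pics/c4.png

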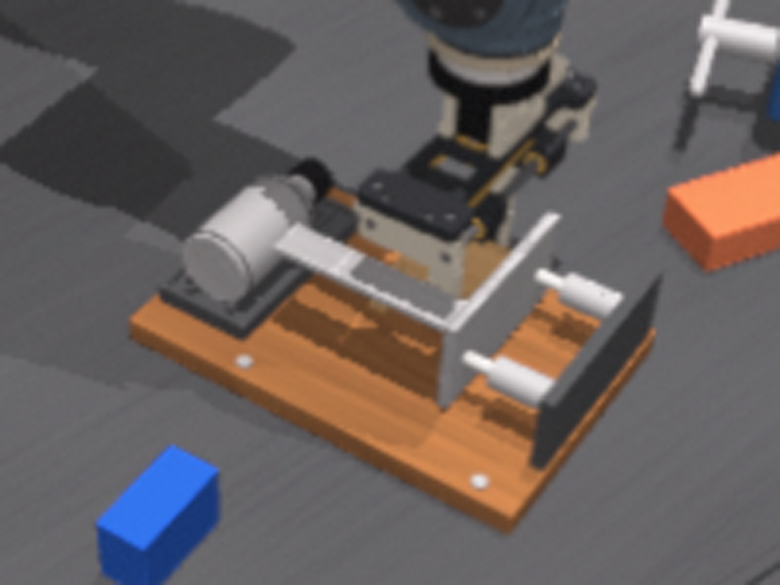

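View pics/w4.png

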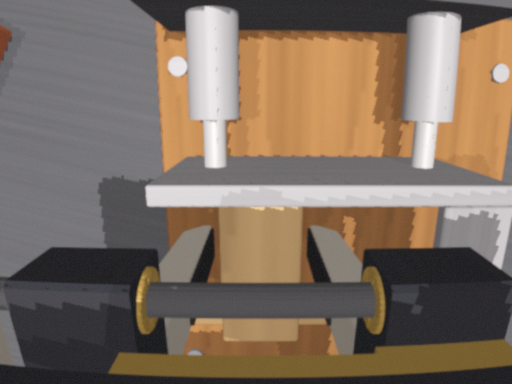

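>>> drive_tool([
  [0,0,-0.3,0,0,0,52],
  [0,0,-0.7,0,0,0,52],
  [0,0,-0.8,0,0,0,52],
  [0,0,-0.9,0,0,0,52],
  [0,0,-0.9,0,0,0,52],
  [0,0,-0.9,0,0,0,52],
  [0,0,-0.9,0,0,0,52],
  [0,0,-0.5,0,0,0,52],
  [-0.9,0.3,0,0,0,0,65],
  [-0.9,0.3,0,0,0,0,65],
  [-0.9,0.3,0,0,0,0,65],
  [0,0,0,0,0,0,65],
])

```text
time_s: 11.92
position: [0.4951, 0.1571, 0.2459]
orientation: [0.993, 0.117, 0.004, -0.0]
ft_force: [-0.6, -0.6, -0.3]
finger_gap: 0.0603
```

```bash

python3 -c "
from log import *
snap('wrist','w5')
a=np.load('pics/w5.npz');W=cloud('wrist',a['d'],dict(position=a['pos'],orientation=a['q']))
Q=np.stack([(W[...,:2]-c)@rx*1000,(W[...,:2]-c)@ry*1000,W[...,2]*1000],-1)
np.save('Q.npy',Q)
print(inrack(st['position']))
x,y,z=Q[...,0],Q[...,1],Q[...,2]
def box(m,l):
    w=Q[m];print(l,len(w));
    if len(w): print(np.median(w,0).round(1),cv2.minAreaRect(w[:,:2].astype(np.float32)))
box((abs(z-70)<4)&(y>-35)&(y<75)&(x<-10)&(x>-80),'block')
box((abs(z-94)<4)&(y>40)&(y<90)&(x<60)&(x>-100),'plate')
box((z>35)&(y>-150)&(y<-72)&(x<80)&(x>-100),'can')
"
```

```text
t 11.92 q [ 0.218  0.274  1.716 -0.     1.143  1.554] pos [0.4951 0.1571 0.2459] F [-0.6 -0.6 -0.3] gap 0.0603
z [ 0.008  0.002 -1.   ] y az -76.57
[-0.0175267  -0.05225276  0.24589699]
block 3199
[-44.4  31.6  70.9] ((-45.26966857910156, 29.739330291748047), (74.90231323242188, 69.37901306152344), 89.36935424804688)
plate 2626
[22.7 67.5 94.6] ((-17.35033416748047, 57.20902633666992), (135.23085021972656, 34.57804870605469), 0.12146089226007462)
can 5226
[ -0.4 -95.5  77. ] ((-0.08910369873046875, -106.5255126953125), (145.36529541015625, 69.08446502685547), 0.13707301020622253)
```

View pics/w5.png

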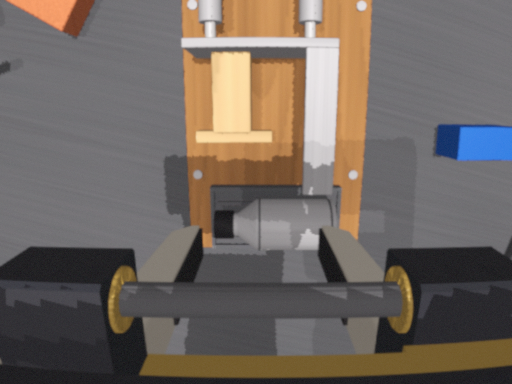

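```bash
cat > fk.py <<'E'
from h import *
import json
from scipy.optimize import least_squares
L=[json.loads(l) for l in open('log.jsonl')]
L.append(dict(joints=[1.13637242e+00,3.51214918e-01,1.65241380e+00,-1.9e-05,1.13909230,-8.458e-02],position=[0.18834574,0.51639917,0.22911701],orientation=[.174026696,.984740773,-5.475e-4,-1.363e-4]))
q=np.array([l['joints'] for l in L]);P=np.array([l['position'] for l in L])
er=np.array([np.cos(q[:,0]),np.sin(q[:,0])]).T;el=np.array([-np.sin(q[:,0]),np.cos(q[:,0])]).T
r=(P[:,:2]*er).sum(1);l=(P[:,:2]*el).sum(1)
print('lat',l.round(4))
s2,s23,s235=q[:,1],q[:,1]+q[:,2],q[:,1]+q[:,2]+q[:,4]
print('sum',s235.round(3))
A=[];b=[]
n=len(q)
# unknown a1,h',L2,L3c,L3s ; tool assumed vertical Lt absorbed
for i in range(n):
    A.append([1,0,np.sin(s2[i]),np.sin(s23[i]),np.cos(s23[i])]);b.append(r[i]);A.append([0,1,np.cos(s2[i]),np.cos(s23[i]),-np.sin(s23[i])]);b.append(P[i,2])
x,res,_,sv=np.linalg.lstsq(np.array(A),np.array(b),rcond=None);print(x.round(4),res,sv)
print((np.array(A)@x-b).reshape(-1,2).round(4).tolist())
E
python3 fk.py
python3 - <<'E'
import numpy as np
Q=np.load('Q.npy');x,y,z=Q[...,0],Q[...,1],Q[...,2]
m=(y>-150)&(y<-75)&(z>60)&(z<90)&(x<90)&(x>-90)
w=Q[m];print(np.percentile(w,[0.5,5,50,95,99.5],axis=0).round(1))
for x0 in range(-75,80,10):
    k=w[(w[:,0]>=x0)&(w[:,0]<x0+10)]
    if len(k)>5: print(x0,len(k),'top z',np.percentile(k[:,2],98).round(1),'y at top',np.median(k[k[:,2]>np.percentile(k[:,2],85),1]).round(1), k[:,1].min().round(1),k[:,1].max().round(1))
E
```

```text
lat [0.0466 0.047  0.047  0.0471 0.0461 0.0461 0.0463 0.0463 0.0463 0.0457
 0.0458 0.0466 0.0466 0.0466 0.0466 0.0465 0.0465 0.0464 0.0464 0.0464
 0.0465]
sum [3.143 3.14  3.142 3.131 3.146 3.143 3.175 3.175 3.175 3.142 3.147 3.142
 3.151 3.158 3.158 3.148 3.15  3.143 3.138 3.133 3.143]
[-0.0009 -0.0114  0.4813  0.4337  0.0326] [0.00021478] [7.90993744 6.46690948 0.55464544 0.42318059 0.3539182 ]
[[-0.0006, -0.0005], [-0.0019, -0.0003], [-0.0014, -0.0003], [-0.0031, -0.0005], [0.0013, -0.0006], [-0.0012, -0.0003], [0.0067, -0.0002], [0.0066, -0.0002], [0.0066, -0.0002], [-0.0024, -0.0], [0.0, -0.0], [-0.0011, -0.0], [0.0005, 0.0003], [0.0017, 0.0005], [0.0018, 0.0005], [-0.0007, 0.0005], [0.0, 0.0006], [-0.0018, 0.0005], [-0.0031, 0.0005], [-0.0051, -0.0003], [-0.0029, -0.0001]]
[[ -63.9 -126.8   60.6]
 [ -55.9 -120.7   64.1]
 [   1.2  -96.5   78.4]
 [  49.   -79.6   84.8]
 [  57.2  -78.1   85.8]]
-65 255 top z 73.5 y at top -105.0 -119.7 -89.7
-55 271 top z 73.6 y at top -104.8 -119.5 -89.7
-45 218 top z 73.9 y at top -104.4 -116.9 -89.6
-35 362 top z 81.5 y at top -103.6 -124.5 -82.1
-25 479 top z 85.3 y at top -104.7 -129.3 -77.8
-15 483 top z 85.4 y at top -104.7 -127.3 -77.7
-5 485 top z 85.5 y at top -104.7 -127.2 -78.1
5 487 top z 85.3 y at top -104.6 -127.2 -77.7
15 489 top z 85.3 y at top -104.8 -127.3 -77.6
25 486 top z 85.4 y at top -103.8 -127.2 -78.0
35 381 top z 85.3 y at top -103.7 -126.8 -78.0
45 246 top z 84.0 y at top -94.9 -97.6 -77.7
55 86 top z 84.5 y at top -97.1 -99.0 -78.5
```

>>> drive_tool([
  [0,0,-0.1,0,0,-1,75],
  [0,0,-0.1,0,0,-1,75],
  [0,0,-0.1,0,0,-1,75],
  [0,0,-0.1,0,0,-1,75],
  [0,0,-0.1,0,0,-1,75],
  [0,0,-0.1,0,0,-1,75],
  [0,0,-0.1,0,0,-1,75],
  [0,0,-0.1,0,0,-1,75],
  [0,0,-0.1,0,0,-1,75],
  [0,0,-0.1,0,0,-1,75],
  [0,0,-0.1,0,0,-1,75],
  [0,0,-0.1,0,0,-1,75],
])

```text
time_s: 12.97
position: [0.5051, 0.1623, 0.29]
orientation: [0.85, 0.527, 0.01, 0.003]
ft_force: [0.5, -0.0, -0.6]
finger_gap: 0.0702
```

>>> drive_tool([
  [0,0,0,0,0,-1,75],
  [0,0,0,0,0,-1,75],
  [0,0,0,0,0,-1,75],
  [0,0,0,0,0,-1,75],
  [0,0,0,0,0,-1,75],
  [0,0,0,0,0,-1,75],
  [0,0,0,0,0,-1,75],
  [0,0,0,0,0,-1,75],
  [0,0,0,0,0,-1,75],
  [0,0,0,0,0,-1,75],
  [0,0,0,0,0,-0.4,75],
])

```text
time_s: 13.88
position: [0.514, 0.1674, 0.2959]
orientation: [0.59, 0.807, 0.012, 0.009]
ft_force: [-0.1, -0.4, 0.1]
finger_gap: 0.0697
```

```bash
cat > can.py <<'E'
from log import *
def grasp(tilt,x=-.004,y=-.106,z=.057,lift=0):
    t=np.radians(tilt); rx3=np.r_[rx,0];ry3=np.r_[ry,0];zz=np.array([0,0,1.])
    d=np.sin(t)*rx3-np.cos(t)*zz
    Rt=np.stack([np.cross(ry3,d),ry3,d],1)
    return rack(x,y,z+lift)+.008*d,Rt
print('in rack',inrack(st['position']).round(4))
E
python3 -c "
from can import *
p,Rt=grasp(0,lift=.17);to(p,Rt=Rt)
p,Rt=grasp(40,lift=.17);to(p,Rt=Rt)"
```

```text
t 13.88 q [ 0.228  0.258  1.611  0.002  1.243 -0.08 ] pos [0.514  0.1674 0.2959] F [-0.1 -0.4  0.1] gap 0.0697
z [ 0.028  0.008 -1.   ] y az 17.61
in rack [-0.0231 -0.0315  0.2959]
to [0.4459 0.1316 0.219 ] shift units [-0.45 -2.6   2.49] turn units [ 0.42 -0.    1.07]
to [0.4471 0.1265 0.2209] shift units [-0.62 -2.61  2.43] turn units [  0.78 -10.     0.88]
```

>>> drive_tool([
  [-0.1,-0.9,0,0.4,0,1,75],
  [-0.1,-0.9,0,0,0,0,75],
  [-0.1,-0.8,0,0,0,0,75],
  [0,0,0,0,-1,0,75],
  [0,0,0,0,-1,0,75],
  [0,0,0,0,-1,0,75],
  [0,0,0,0,-1,0,75],
])

```text
time_s: 14.47
position: [0.4441, 0.1382, 0.299]
orientation: [0.614, 0.776, -0.085, 0.115]
ft_force: [0.4, 0.2, -0.3]
finger_gap: 0.0697
```

```bash
python3 -c "
from can import *
p,Rt=grasp(40,lift=.17);to(p,Rt=Rt)"
```

```text
t 14.47 q [ 0.363  0.151  1.763 -0.3    1.27   0.227] pos [0.4441 0.1382 0.299 ] F [ 0.4  0.2 -0.3] gap 0.0697
z [ 0.074 -0.274 -0.959] y az 13.35
in rack [-0.0109 -0.1062  0.299 ]
to [0.4471 0.1265 0.2209] shift units [ 0.35 -0.02  2.61] turn units [ 0.11 -5.88 -0.06]
```

>>> drive_tool([
  [0,0,0,0,-1,0,75],
  [0,0,0,0,-1,0,75],
  [0,0,0,0,-1,0,75],
  [0,0,0,0,-1,0,75],
  [0,0,0,0,-1,0,75],
  [0,0,0,0,-0.8,0,75],
  [0,0,0,0,0,0,75],
])

```text
time_s: 15.05
position: [0.4494, 0.1443, 0.3033]
orientation: [0.583, 0.733, -0.209, 0.281]
ft_force: [0.5, -0.1, -1.0]
finger_gap: 0.0695
```

```bash
python3 -c "
from can import *
p,Rt=grasp(40,lift=.1);to(p,Rt=Rt)"
```

```text
t 15.05 q [ 0.568  0.272  1.74  -0.683  1.428  0.547] pos [0.4494 0.1443 0.3033] F [ 0.5 -0.1 -1. ] gap 0.0695
z [ 0.169 -0.634 -0.755] y az 13.47
in rack [-0.0156 -0.0997  0.3033]
to [0.4471 0.1265 0.1509] shift units [ 2.91 -0.32  4.2 ] turn units [ 0.26  0.24 -0.18]
```

>>> drive_tool([
  [0.49,-0.15,0.7,0.26,0.24,-0.18,75],
  [0.49,-0.15,0.7,0,0,0,75],
  [0.49,0,0.7,0,0,0,75],
  [0.49,0,0.7,0,0,0,75],
  [0.49,0,0.7,0,0,0,75],
  [0.2,0,0.35,0,0,0,75],
])

```text
time_s: 15.55
position: [0.4496, 0.1345, 0.1625]
orientation: [0.586, 0.738, -0.203, 0.266]
ft_force: [0.0, -0.1, -0.1]
finger_gap: 0.0698
```

```bash
python3 -c "
from can import *
p,Rt=grasp(40,lift=.1);to(p,Rt=Rt)
p,Rt=grasp(40,lift=.0);to(p,Rt=Rt)
snap('wrist','w6');snap('scene','s6')"
```

```text
t 15.55 q [ 0.537  0.448  1.874 -0.719  1.161  0.721] pos [0.4496 0.1345 0.1625] F [ 0.  -0.1 -0.1] gap 0.0698
z [ 0.154 -0.611 -0.777] y az 13.3
in rack [-0.006  -0.1017  0.1625]
to [0.4471 0.1265 0.1509] shift units [ 0.06 -0.15  0.45] turn units [ 0.13 -0.24 -0.12]
to [0.4471 0.1265 0.0509] shift units [ 2.16 -0.19  3.04] turn units [ 0.13 -0.24 -0.12]
```

View pics/w6.png

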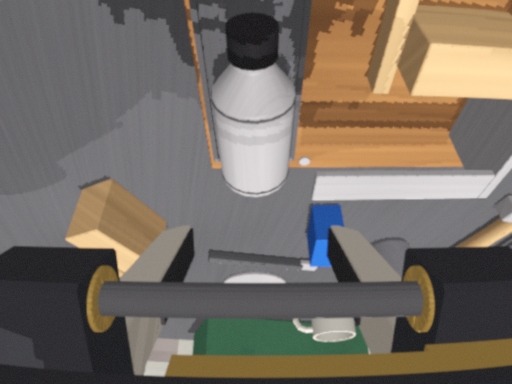

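View pics/s6.png

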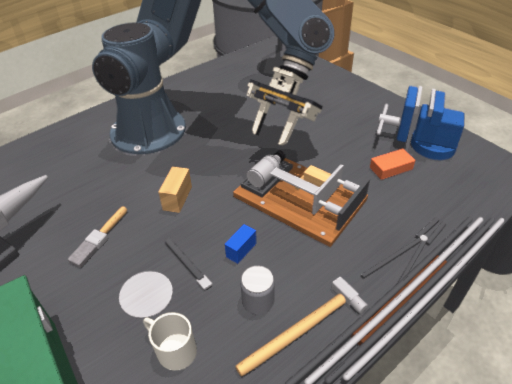

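>>> drive_tool([
  [0.2,-0.12,0.3,0.13,-0.24,-0.12,71],
  [0.4,0,0.55,0,0,0,71],
  [0.4,0,0.55,0,0,0,71],
])

```text
time_s: 15.9
position: [0.4514, 0.1322, 0.1165]
orientation: [0.585, 0.736, -0.208, 0.27]
ft_force: [1.4, -0.1, -0.1]
finger_gap: 0.0658
```

```bash
python3 -c "
from can import *
p,Rt=grasp(40,x=-.007,lift=.0);to(p,Rt=Rt)"
```

```text
t 15.9 q [ 0.536  0.534  1.891 -0.76   1.095  0.8  ] pos [0.4514 0.1322 0.1165] F [ 1.4 -0.1 -0.1] gap 0.0658
z [ 0.154 -0.621 -0.768] y az 13.24
in rack [-0.0033 -0.1005  0.1165]
to [0.4464 0.1295 0.0509] shift units [ 1.36 -0.2   1.71] turn units [ 0.09 -0.05 -0.11]
```

>>> drive_tool([
  [0.1,-0.2,0,0.1,0,-0.1,71],
  [0.2,-0.05,0.25,0,0,0,71],
])

```text
time_s: 16.07
position: [0.4445, 0.1332, 0.1055]
orientation: [0.584, 0.737, -0.21, 0.266]
ft_force: [0.7, -0.0, 0.7]
finger_gap: 0.0662
```

```bash
python3 -c "
from can import *
p,Rt=grasp(40,x=-.007,lift=.0);to(p,Rt=Rt)"
```

```text
t 16.07 q [ 0.543  0.549  1.903 -0.759  1.082  0.816] pos [0.4445 0.1332 0.1055] F [ 0.7 -0.   0.7] gap 0.0662
z [ 0.147 -0.621 -0.77 ] y az 13.22
in rack [-0.006  -0.107   0.1055]
to [0.4464 0.1295 0.0509] shift units [1.06 0.03 1.49] turn units [-0.01 -0.08 -0.03]
```

>>> drive_tool([
  [0.26,0,0.37,0,0,0,71],
  [0.26,-0.03,0.37,0,0,0,71],
])

```text
time_s: 16.23
position: [0.4455, 0.1321, 0.0794]
orientation: [0.585, 0.737, -0.208, 0.267]
ft_force: [0.4, 0.3, 0.0]
finger_gap: 0.0663
```

```bash
python3 -c "
from can import *
p,Rt=grasp(40,x=-.007,lift=.0);to(p,Rt=Rt)"
```

```text
t 16.23 q [ 0.54   0.597  1.911 -0.785  1.037  0.863] pos [0.4455 0.1321 0.0794] F [0.4 0.3 0. ] gap 0.0663
z [ 0.15  -0.619 -0.771] y az 13.23
in rack [-0.0046 -0.1063  0.0794]
to [0.4464 0.1295 0.0509] shift units [0.53 0.01 0.79] turn units [ 0.05 -0.11 -0.07]
```

>>> drive_tool([
  [0.26,0,0.37,0,0,0,71],
  [0.25,-0.02,0.37,0,0,0,71],
  [0,0,0,0,0,0,71],
])

```text
time_s: 16.48
position: [0.4454, 0.1296, 0.0493]
orientation: [0.585, 0.737, -0.208, 0.267]
ft_force: [-0.6, -0.6, -0.6]
finger_gap: 0.0657
```

```bash
python3 -c "
from can import *
p,Rt=grasp(40,x=-.007,lift=.0);to(p,Rt=Rt)"
```

```text
t 16.48 q [ 0.535  0.655  1.916 -0.815  0.99   0.914] pos [0.4454 0.1296 0.0493] F [-0.6 -0.6 -0.6] gap 0.0657
z [ 0.15  -0.618 -0.771] y az 13.22
in rack [-0.0022 -0.1069  0.0493]
to [0.4464 0.1295 0.0509] shift units [-0.04  0.03 -0.03] turn units [ 0.05 -0.12 -0.08]
```

>>> drive_tool([
  [-0.03,0.03,-0.03,0,0,-0.05,30],
  [0,0,0,0,0,0,0],
  [0,0,0,0,0,0,0],
  [0,0,0,0,0,0,0],
], force=50)

```text
time_s: 16.82
position: [0.4469, 0.1301, 0.0511]
orientation: [0.584, 0.738, -0.208, 0.266]
ft_force: [-0.1, -0.2, -4.4]
finger_gap: 0.0532
```

```bash
python3 -c "
from can import *
p,Rt=grasp(40,x=-.007,y=-.110,lift=.012);to(p,Rt=Rt)
p,Rt=grasp(40,x=-.007,y=-.150,lift=.2);to(p,Rt=Rt)"
```

```text
t 16.82 q [ 0.534  0.652  1.913 -0.812  0.993  0.905] pos [0.4469 0.1301 0.0511] F [-0.1 -0.2 -4.4] gap 0.0532
z [ 0.15  -0.618 -0.772] y az 13.39
in rack [-0.0024 -0.1054  0.0511]
to [0.4425 0.1285 0.0629] shift units [-0.26 -0.15 -0.29] turn units [ 0.05 -0.13 -0.03]
to [0.4036 0.1193 0.2509] shift units [-4.25 -1.46 -5.13] turn units [ 0.05 -0.13 -0.03]
```

>>> drive_tool([
  [-0.15,0,-0.18,0,0,0,0],
  [-0.3,-0.1,-0.36,0,0,0,0],
  [-0.5,-0.25,-0.6,0,0,0,0],
  [-0.6,-0.3,-0.72,0,0,0,0],
  [-0.6,-0.3,-0.72,0,0,0,0],
  [-0.6,-0.3,-0.72,0,0,0,0],
  [-0.6,-0.3,-0.72,0,0,0,0],
  [-0.6,-0.3,-0.72,0,0,0,0],
  [-0.4,0,-0.5,0,0,0,0],
])

```text
time_s: 17.57
position: [0.3861, 0.1147, 0.2634]
orientation: [0.584, 0.74, -0.209, 0.261]
ft_force: [1.5, 0.7, -4.6]
finger_gap: 0.053
```

```bash
python3 -c "
from can import *
p,Rt=grasp(40,x=-.007,y=-.150,lift=.2);to(p,Rt=Rt)
snap('scene','s7');p,d,W=snap('top','t7')
m=(W[...,2]>.004)&(W[...,2]<.012)
m[:, :345]=0;m[:,395:]=0;m[:168]=0;m[218:]=0
w=W[m]; print(len(w),w[:,:2].min(0),w[:,:2].max(0))
hsv=cv2.cvtColor(p,cv2.COLOR_RGB2HSV)
mm=np.zeros(m.shape,np.uint8);mm[165:220,340:400]=(p[165:220,340:400].min(-1)>140)
n,l,s,ce=cv2.connectedComponentsWithStats(mm);i=1+s[1:,4].argmax();print(s[i],ce[i])
w=W[l==i];print(np.median(w,0),w[:,:2].mean(0),w.min(0),w.max(0),cv2.minEnclosingCircle(w[:,:2].astype(np.float32)))
"
```

```text
t 17.57 q [ 0.57   0.193  1.936 -0.656  1.336  0.601] pos [0.3861 0.1147 0.2634] F [ 1.5  0.7 -4.6] gap 0.053
z [ 0.142 -0.614 -0.777] y az 13.3
in rack [-0.0014 -0.1682  0.2634]
to [0.4036 0.1193 0.2509] shift units [0.27 0.61 0.31] turn units [-0.05 -0.24  0.03]
874 [ 0.46238556 -0.40255392] [ 0.62390161 -0.23904419]
[ 350  174   37   37 1066] [368.0412758  191.81707317]
[nan nan nan] [nan nan] [nan nan nan] [nan nan nan] ((0.546960175037384, -0.31646570563316345), 0.061893530189991)
```

View pics/s7.png

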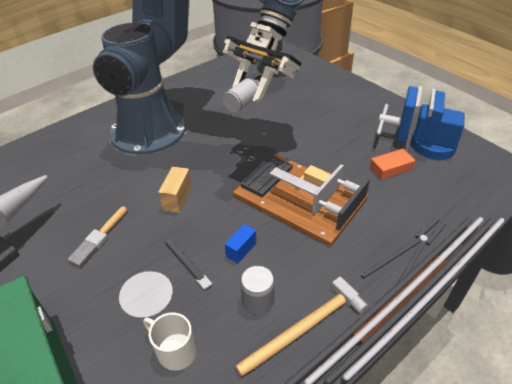

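>>> drive_tool([
  [0,0,0,0,1,0,0],
  [0,0,0,0,1,0,0],
  [0,0,0,0,1,0,0],
  [0,0,0,0,1,0,0],
  [0,0,0,0,1,0,0],
  [0,0,0,0,1,0,0],
  [0,0,0,0,1,0,0],
  [0,0,0,0,1,0,0],
  [0,0,0,0,1,0,0],
  [0,0,0,0,0.6,0,0],
])

```text
time_s: 18.5
position: [0.3832, 0.1157, 0.2511]
orientation: [0.621, 0.784, 0.001, -0.011]
ft_force: [-0.6, -1.0, -5.5]
finger_gap: 0.0531
```

>>> drive_tool([
  [0,0,-0.1,0,0,1,0],
  [0,0,-0.1,0,0,1,0],
  [0,0,-0.1,0,0,1,0],
  [0,0,-0.1,0,0,1,0],
  [0,0,-0.1,0,0,1,0],
  [0,0,0,0,0,1,0],
  [0,0,0,0,0,1,0],
  [0,0,0,0,0,1,0],
  [0,0,0,0,0,1,0],
  [0,0,0,0,0,1,0],
  [0,0,0,0,0,1,0],
  [0,0,0,0,0,1,0],
])

```text
time_s: 19.5
position: [0.3756, 0.1097, 0.2474]
orientation: [0.898, 0.439, -0.022, -0.015]
ft_force: [-0.3, -0.8, -4.7]
finger_gap: 0.0533
```

```bash
cat > pl.py <<'E'
from log import *
PC=np.array([.5465,-.3158])
def place(A,tilt,h=.0685,zb=.006,lift=0,pc=PC):
    # tilt: tool angle from vertical, d = sin*A_dir - cos*z ; can axis = d rotated: cap up when tilt=50 from grasp tilt -40
    a=np.radians(A);e=np.array([np.cos(a),np.sin(a),0]);t=np.radians(tilt);zz=np.array([0,0,1.])
    d=np.sin(t)*e-np.cos(t)*zz
    y=np.array([np.sin(a),-np.cos(a),0])  # jaw
    x=np.cross(y,d)
    return np.r_[pc,zb+h+lift]+.008*d,np.stack([x,y,d],1)
E
python3 -c "
from pl import *
for t in (0,50):
    p,Rt=place(15,t,lift=.18);to(p,Rt=Rt)
a=np.load('pics/t7.npz');W=cloud('top',a['d'])
for u in (425,432,438,445,455,465): print(u,W[190,u].round(3))
print(W[211,440].round(3),W[260,380].round(3),W[255,400].round(3))
"
```

```text
t 19.5 q [0.154 0.057 1.976 0.018 1.159 0.808] pos [0.3756 0.1097 0.2474] F [-0.3 -0.8 -4.7] gap 0.0533
z [-0.052  0.008 -0.999] y az -37.9
to [ 0.5465 -0.3158  0.2465] shift units [-7.71 13.19 -0.38] turn units [-0.52  0.57  9.28]
to [ 0.5524 -0.3142  0.2494] shift units [-7.55 13.31 -0.49] turn units [-4.55 12.62  8.48]
425 [ 0.547 -0.503  0.002]
432 [ 0.544 -0.517  0.02 ]
438 [ 0.537 -0.516  0.061]
445 [ 0.531 -0.517  0.102]
455 [ 0.52  -0.512  0.167]
465 [ 0.519 -0.538  0.17 ]
[ 0.477 -0.542  0.007] [ 0.325 -0.336  0.018] [ 0.339 -0.4    0.015]
```

>>> drive_tool([
  [-0.3,0.5,-0.05,0,0,0,0],
  [-0.5,0.86,-0.05,0,0,0,0],
  [-0.5,0.86,-0.05,0,0,0,0],
  [-0.5,0.86,-0.05,0,0,0,0],
  [-0.5,0.86,-0.05,0,0,0,0],
  [-0.5,0.86,-0.05,0,0,0,0],
  [-0.5,0.86,-0.05,0,0,0,0],
  [-0.5,0.86,-0.05,0,0,0,0],
  [-0.5,0.86,-0.05,0,0,0,0],
  [-0.5,0.86,-0.05,0,0,0,0],
  [-0.5,0.86,-0.05,0,0,0,0],
  [-0.5,0.86,-0.05,0,0,0,0],
])

```text
time_s: 20.5
position: [0.4972, -0.2245, 0.233]
orientation: [0.9, 0.434, -0.037, -0.025]
ft_force: [1.2, 0.1, -5.0]
finger_gap: 0.0531
```

>>> drive_tool([
  [-0.5,0.86,-0.05,-0.2,0,0,0],
  [-0.5,0.86,-0.05,-0.2,0,0,0],
  [-0.5,0.86,-0.05,0,0,0,0],
  [0,0,0,0,0,1,0],
  [0,0,0,0,0,1,0],
  [0,0,0,0,0,1,0],
  [0,0,0,0,0,1,0],
  [0,0,0,0,0,1,0],
  [0,0,0,0,0,1,0],
  [0,0,0,0,0,1,0],
  [0,0,0,0,0,1,0],
  [0,0,0,0,0,1,0],
])

```text
time_s: 21.5
position: [0.5226, -0.3171, 0.203]
orientation: [0.992, 0.114, -0.051, -0.012]
ft_force: [1.1, -0.3, -4.6]
finger_gap: 0.0531
```

```bash
python3 -c "
from pl import *
for t in (0,50):
    p,Rt=place(15,t,lift=.18);to(p,Rt=Rt)
"
```

```text
t 21.5 q [-0.601  0.535  1.44  -0.05   1.26   0.759] pos [ 0.5226 -0.3171  0.203 ] F [ 1.1 -0.3 -4.6] gap 0.0531
z [-0.103  0.013 -0.995] y az -77.02
to [ 0.5465 -0.3158  0.2465] shift units [ 0.64  0.08 -1.52] turn units [-0.54  1.39 -0.48]
to [ 0.5524 -0.3142  0.2494] shift units [ 0.83  0.07 -1.64] turn units [-0.3  13.89 -0.69]
```

>>> drive_tool([
  [0.4,0,-0.8,-0.15,0.5,-0.3,0],
  [0.4,0,-0.8,-0.15,1,-0.3,0],
  [0,0,-0.1,0,1,0,0],
  [0,0,-0.1,0,1,0,0],
  [0,0,-0.1,0,1,0,0],
  [0,0,-0.1,0,1,0,0],
])

```text
time_s: 22.0
position: [0.5474, -0.3103, 0.2468]
orientation: [0.982, 0.127, 0.138, -0.034]
ft_force: [0.5, 0.8, -6.0]
finger_gap: 0.0532
```

```bash
python3 -c "
from pl import *
for t in (50,):
    p,Rt=place(15,t,lift=.18);to(p,Rt=Rt)
"
```

```text
t 22.0 q [-0.694  0.407  1.552  0.285  1.059  0.494] pos [ 0.5474 -0.3103  0.2468] F [ 0.5  0.8 -6. ] gap 0.0532
z [ 0.262  0.101 -0.96 ] y az -75.01
to [ 0.5524 -0.3142  0.2494] shift units [ 0.15  0.17 -0.05] turn units [-0.38  8.45 -0.25]
```

>>> drive_tool([
  [0,0,0,-0.1,1,0,0],
  [0,0,0,-0.1,1,0,0],
  [0,0,0,-0.1,1,0,0],
  [0,0,0,0,1,0,0],
  [0,0,0,0,1,0,0],
  [0,0,0,0,1,0,0],
  [0,0,0,0,1,0,0],
])

```text
time_s: 22.58
position: [0.5407, -0.3098, 0.2319]
orientation: [0.92, 0.107, 0.373, -0.057]
ft_force: [0.3, 0.9, -4.4]
finger_gap: 0.053
```

```bash
python3 -c "
from pl import *
for t in (50,):
    p,Rt=place(15,t,lift=.18);to(p,Rt=Rt)
"
```

```text
t 22.58 q [-0.874  0.371  1.828  1.001  0.855 -0.191] pos [ 0.5407 -0.3098  0.2319] F [ 0.3  0.9 -4.4] gap 0.053
z [ 0.674  0.184 -0.715] y az -76.19
to [ 0.5524 -0.3142  0.2494] shift units [ 0.66  0.22 -0.18] turn units [-0.03  1.42 -0.46]
```

>>> drive_tool([
  [0.3,0.1,-0.1,0,0.75,-0.2,0],
  [0.3,0.1,-0.1,0,0.75,-0.2,0],
  [0,0,0,0,0,0,0],
])

```text
time_s: 22.83
position: [0.5461, -0.3132, 0.2396]
orientation: [0.899, 0.112, 0.419, -0.061]
ft_force: [0.1, -0.8, -4.8]
finger_gap: 0.0529
```

```bash
python3 -c "
from pl import *
for t in (50.5,):
    p,Rt=place(15,t,lift=.18);to(p,Rt=Rt)
snap('scene','s8');snap('wrist','w8');snap('top','t8')
p=cv2.imread('pics/s8.png');cv2.imwrite('pics/c8.png',cv2.resize(p[170:384,40:240],None,fx=2.8,fy=2.8))
"
```

```text
t 22.83 q [-0.903  0.385  1.844  1.14   0.892 -0.336] pos [ 0.5461 -0.3132  0.2396] F [ 0.1 -0.8 -4.8] gap 0.0529
z [ 0.74   0.204 -0.641] y az -75.4
to [ 0.5525 -0.3142  0.2494] shift units [ 0.38  0.08 -0.06] turn units [-0.08  0.09 -0.25]
```

View pics/c8.png

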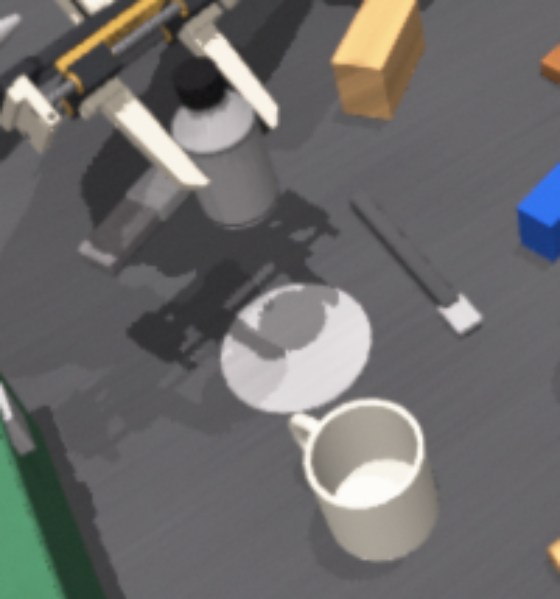

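View pics/w8.png

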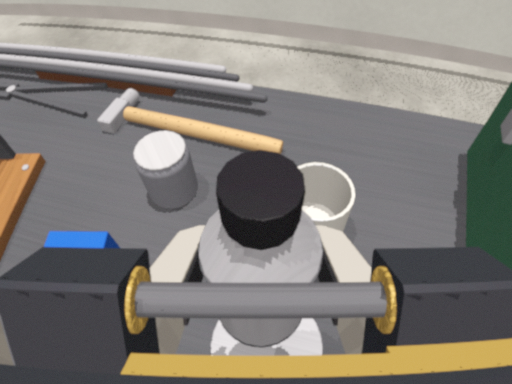

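```bash
cat > axfit.py <<'E'
from pl import *
import sys
from scipy.optimize import least_squares
def fit(tags,g):
    P=[]
    for n,t in tags:
        a=np.load(f'pics/{t}.npz');W=cloud(n,a['d'],dict(position=a['pos'],orientation=a['q'])).reshape(-1,3)
        k=np.isfinite(W).all(1)&(np.hypot(W[:,0]-g[0],W[:,1]-g[1])<.05)&(abs(W[:,2]-g[2])<.08)
        sat=a['p'].reshape(-1,3).astype(int);k&=(sat.max(1)-sat.min(1)<28)
        P.append((n,W[k]))
    out=[]
    prof_h=np.array([0,80,100,104,104.01,124])/1000;prof_r=np.array([27,27,12,12,15,15])/1000
    def res(v,A):
        ax=np.array([v[2],v[3],1]);ax/=np.linalg.norm(ax)
        o=np.array([v[0],v[1],v[4]]); d=A-o; h=d@ax; r=np.linalg.norm(d-h[:,None]*ax,axis=1)
        rr=np.interp(h,prof_h,prof_r)
        e=r-rr
        e=np.where(h>.122, np.where(r<.014,h-.124,e),e)
        return np.clip(e,-.02,.02)
    for name,A in P+[('all',np.vstack([a for _,a in P]))]:
        s=least_squares(res,[g[0],g[1],0,0,g[2]-.068],args=(A,),loss='soft_l1',f_scale=.0015,x_scale=[.01,.01,.05,.05,.01],diff_step=1e-4)
        v=s.x;print(name,len(A),'base',v[[0,1,4]].round(4),'tilt deg',np.degrees(v[2:4]).round(2),'med|e|',np.median(abs(res(v,A))).round(4))
    return v
if __name__=='__main__':
    zz=Rm[:,2]; fit([('scene',sys.argv[1]),('wrist',sys.argv[2]),('top',sys.argv[3])],st['position']-.008*zz)
E
python3 axfit.py s8 w8 t8
```

```text
t 22.98 q [-0.901  0.384  1.842  1.136  0.891 -0.331] pos [ 0.5465 -0.3127  0.2403] F [ 0.1  0.7 -4.8] gap 0.0526
z [ 0.738  0.204 -0.643] y az -75.34
scene 2354 base [ 0.5382 -0.3146  0.1795] tilt deg [ 0.98 -0.45] med|e| 0.0013
wrist 27972 base [ 0.5391 -0.3146  0.1794] tilt deg [ 0.94 -0.5 ] med|e| 0.0011
top 718 base [ 0.537  -0.3158  0.1801] tilt deg [ 0.81 -0.73] med|e| 0.0023
all 31044 base [ 0.5388 -0.3146  0.1794] tilt deg [ 1.05 -0.5 ] med|e| 0.0012
```

```bash
python3 -c "
from pl import *
rv=np.degrees(Rm.T@np.array([-.0087,-.0166,0]))/4;print('rot units',rv.round(2))
for dz in (-.03,-.13,-.173): print((Rm.T@np.array([.0077,-.0012,dz])/.03).round(2))
print('down .03',(Rm.T@np.array([0,0,-.03])/.03).round(2))
"
```

```text
t 22.98 q [-0.901  0.384  1.842  1.136  0.891 -0.331] pos [ 0.5465 -0.3127  0.2403] F [ 0.1  0.7 -4.8] gap 0.0526
z [ 0.738  0.204 -0.643] y az -75.34
rot units [-0.11  0.2  -0.14]
[-0.61  0.12  0.82]
[-3.16  0.17  2.97]
[-4.26  0.19  3.89]
down .03 [-0.77  0.02  0.64]
```

>>> drive_tool([
  [0.2,0.1,0.15,-0.11,0.2,-0.14,0],
  [-0.5,0.02,0.45,0,0,0,0],
  [-0.5,0.02,0.45,0,0,0,0],
  [-0.5,0.02,0.45,0,0,0,0],
  [-0.5,0.02,0.45,0,0,0,0],
  [-0.3,0,0.25,0,0,0,0],
  [0,0,0,0,0,0,0],
])

```text
time_s: 23.57
position: [0.5629, -0.3148, 0.1458]
orientation: [0.897, 0.117, 0.423, -0.053]
ft_force: [-0.1, -0.2, -4.9]
finger_gap: 0.0532
```

```bash
python3 -c "
from pl import *
snap('scene','s9');snap('wrist','w9');snap('top','t9')"
python3 axfit.py s9 w9 t9
```

```text
t 23.57 q [-0.879  0.557  1.869  1.331  0.802 -0.604] pos [ 0.5629 -0.3148  0.1458] F [-0.1 -0.2 -4.9] gap 0.0532
z [ 0.747  0.193 -0.636] y az -75.27
t 23.72 q [-0.88   0.552  1.867  1.33   0.804 -0.601] pos [ 0.5635 -0.3157  0.1491] F [-0.6 -1.5 -4.2] gap 0.0532
z [ 0.749  0.192 -0.634] y az -75.27
scene 2013 base [ 0.5559 -0.3168  0.086 ] tilt deg [0.   0.13] med|e| 0.0015
wrist 27995 base [ 0.5573 -0.3173  0.0873] tilt deg [0.11 0.24] med|e| 0.0011
top 584 base [ 0.5555 -0.3197  0.0894] tilt deg [-0.43 -0.06] med|e| 0.0033
all 30592 base [ 0.557  -0.3174  0.0873] tilt deg [0.16 0.34] med|e| 0.0014
```

>>> drive_tool([
  [-0.22,0.05,-0.26,0,0,0,0],
  [-0.4,0.02,0.3,0,0,0,0],
  [-0.45,0.02,0.35,0,0,0,0],
  [-0.4,0.02,0.3,0,0,0,0],
  [0,0,0,0,0,0,0],
])

```text
time_s: 24.13
position: [0.5528, -0.3261, 0.1076]
orientation: [0.895, 0.12, 0.427, -0.046]
ft_force: [-0.3, 0.4, -5.8]
finger_gap: 0.053
```

```bash
python3 -c "
from pl import *
snap('scene','s10');snap('wrist','w10');snap('top','t10')"
python3 axfit.py s10 w10 t10
```

```text
t 24.13 q [-0.908  0.629  1.88   1.407  0.8   -0.745] pos [ 0.5528 -0.3261  0.1076] F [-0.3  0.4 -5.8] gap 0.053
z [ 0.754  0.185 -0.631] y az -75.29
t 24.28 q [-0.907  0.625  1.879  1.406  0.801 -0.742] pos [ 0.5539 -0.3265  0.1103] F [-0.4  0.6 -5. ] gap 0.0531
z [ 0.755  0.184 -0.629] y az -75.28
scene 1873 base [ 0.5466 -0.3281  0.0477] tilt deg [-0.62  0.66] med|e| 0.0014
wrist 26934 base [ 0.548  -0.3294  0.0494] tilt deg [-0.46  0.82] med|e| 0.0009
top 546 base [ 0.5454 -0.3332  0.0507] tilt deg [-0.09  1.92] med|e| 0.0031
all 29353 base [ 0.5479 -0.3301  0.0494] tilt deg [-0.51  1.33] med|e| 0.0011
```

```bash
python3 -c "
from pl import *
print('rot',(np.degrees(Rm.T@np.array([.0131,.0087,0]))/4).round(2))
for v in ([-.001,.0135,0],[-.001,.0135,-.03],[0,0,-.01]): print(v,(Rm.T@np.array(v)/.03).round(2))
"
```

```text
t 24.28 q [-0.907  0.625  1.879  1.406  0.801 -0.742] pos [ 0.5539 -0.3265  0.1103] F [-0.4  0.6 -5. ] gap 0.0531
z [ 0.755  0.184 -0.629] y az -75.28
rot [ 0.14 -0.07  0.16]
[-0.001, 0.0135, 0] [ 0.06 -0.44  0.06]
[-0.001, 0.0135, -0.03] [-0.72 -0.47  0.69]
[0, 0, -0.01] [-0.26 -0.01  0.21]
```

>>> drive_tool([
  [0.06,-0.44,0.06,0.14,-0.07,0.16,0],
  [-0.25,-0.03,0.2,0,0,0,0],
  [-0.25,-0.03,0.2,0,0,0,0],
  [-0.2,-0.03,0.16,0,0,0,0],
  [0,0,0,0,0,0,0],
])

```text
time_s: 24.7
position: [0.5533, -0.3095, 0.089]
orientation: [0.895, 0.119, 0.427, -0.05]
ft_force: [-0.2, 1.0, -4.9]
finger_gap: 0.0529
```

```bash
python3 -c "
from pl import *
snap('scene','s11');snap('wrist','w11');snap('top','t11')"
python3 axfit.py s11 w11 t11; python3 -c "
from pl import *
for v in ([.01,0,0],[0,.01,0],[0,0,-.01]): print(v,(Rm.T@np.array(v)/.03).round(2))
for v in ([.01,0,0],[0,.01,0]): print(v,(Rm.T@np.degrees(v)/4).round(2))"
```

```text
t 24.7 q [-0.889  0.654  1.908  1.468  0.787 -0.808] pos [ 0.5533 -0.3095  0.089 ] F [-0.2  1.  -4.9] gap 0.0529
z [ 0.753  0.191 -0.63 ] y az -75.2
t 24.85 q [-0.889  0.653  1.907  1.467  0.788 -0.806] pos [ 0.5537 -0.3104  0.0901] F [ 0.3 -0.2 -6.4] gap 0.0531
z [ 0.753  0.19  -0.629] y az -75.23
scene 1783 base [ 0.5462 -0.312   0.0289] tilt deg [-0.15  0.55] med|e| 0.0016
wrist 27578 base [ 0.5481 -0.3122  0.0301] tilt deg [-0.31  0.33] med|e| 0.001
top 519 base [ 0.5458 -0.3159  0.0312] tilt deg [-0.44  0.69] med|e| 0.0036
all 29880 base [ 0.5477 -0.312   0.03  ] tilt deg [-0.19  0.24] med|e| 0.0012
t 24.85 q [-0.889  0.653  1.907  1.467  0.788 -0.806] pos [ 0.5537 -0.3104  0.0901] F [ 0.3 -0.2 -6.4] gap 0.0531
z [ 0.753  0.19  -0.629] y az -75.23
[0.01, 0, 0] [0.2  0.08 0.25]
[0, 0.01, 0] [ 0.06 -0.32  0.06]
[0, 0, -0.01] [-0.26 -0.    0.21]
[0.01, 0, 0] [0.09 0.04 0.11]
[0, 0.01, 0] [ 0.02 -0.14  0.03]
```

>>> drive_tool([
  [-0.02,0.1,0,0.05,-0.03,0.06,0],
  [-0.2,0,0.16,0,0,0,0],
  [-0.2,0,0.16,0,0,0,0],
  [0,0,0,0,0,0,0],
])

```text
time_s: 25.18
position: [0.5546, -0.3147, 0.0749]
orientation: [0.895, 0.118, 0.427, -0.051]
ft_force: [-0.7, 0.4, -5.5]
finger_gap: 0.0531
```

```bash
python3 -c "
from pl import *
snap('scene','s12');snap('wrist','w12');snap('top','t12')"
python3 axfit.py s12 w12 t12
```

```text
t 25.18 q [-0.893  0.687  1.895  1.484  0.788 -0.834] pos [ 0.5546 -0.3147  0.0749] F [-0.7  0.4 -5.5] gap 0.0531
z [ 0.752  0.192 -0.63 ] y az -75.24
t 25.33 q [-0.893  0.685  1.895  1.482  0.789 -0.832] pos [ 0.5549 -0.3148  0.076 ] F [-0.2 -0.1 -5.4] gap 0.053
z [ 0.753  0.192 -0.63 ] y az -75.23
scene 2502 base [ 0.5512 -0.3178  0.0152] tilt deg [-3.06  1.08] med|e| 0.0044
wrist 30923 base [ 0.5469 -0.3176  0.0156] tilt deg [1.1  0.59] med|e| 0.0022
top 797 base [ 0.5529 -0.3069  0.0178] tilt deg [-5.72 -9.26] med|e| 0.0063
all 34222 base [ 0.5474 -0.3174  0.0155] tilt deg [0.79 0.47] med|e| 0.0026
```

>>> drive_tool([
  [-0.15,0,0.12,0,0,0,0],
  [-0.06,0,0.05,0,0,0,0],
])

```text
time_s: 25.5
position: [0.5551, -0.3151, 0.068]
orientation: [0.895, 0.118, 0.428, -0.05]
ft_force: [-0.2, 0.3, -5.7]
finger_gap: 0.0532
```

>>> drive_tool([
  [-0.03,0,0.025,0,0,0,0],
])

```text
time_s: 25.58
position: [0.5553, -0.3152, 0.0668]
orientation: [0.895, 0.118, 0.428, -0.05]
ft_force: [0.4, 0.3, 7.4]
finger_gap: 0.0528
```

>>> drive_tool([
  [-0.03,0,0.025,0,0,0,0],
])

```text
time_s: 25.67
position: [0.556, -0.3152, 0.0667]
orientation: [0.894, 0.118, 0.429, -0.051]
ft_force: [-7.1, 1.8, 14.6]
finger_gap: 0.0532
```

```bash
sed -i 's/abs(W\[:,2\]-g\[2\])<.08)/abs(W[:,2]-g[2])<.08)\&(W[:,2]>.02)/' axfit.py; python3 -c "
from pl import *
snap('scene','s13');snap('wrist','w13');snap('top','t13')"
python3 axfit.py s13 w13 t13
```

```text
t 25.67 q [-0.893  0.706  1.892  1.505  0.79  -0.862] pos [ 0.556  -0.3152  0.0667] F [-7.1  1.8 14.6] gap 0.0532
z [ 0.755  0.192 -0.626] y az -75.23
t 25.82 q [-0.893  0.706  1.892  1.505  0.79  -0.861] pos [ 0.5558 -0.3151  0.0668] F [-2.8  0.9  5.9] gap 0.0532
z [ 0.755  0.192 -0.627] y az -75.22
scene 1630 base [ 0.5486 -0.3181  0.0069] tilt deg [0.34 0.99] med|e| 0.0018
wrist 27259 base [ 0.5497 -0.3174  0.0072] tilt deg [0.4 0.2] med|e| 0.001
top 495 base [ 0.544  -0.3192  0.0079] tilt deg [ 2.52 -0.58] med|e| 0.0031
all 29384 base [ 0.5495 -0.3172  0.0071] tilt deg [0.42 0.06] med|e| 0.0011
```

The can is in contact with the plate, its base at about (0.549, -0.317), 3 mm off centre, and within about 0.5° of vertical. Release gently.

>>> drive_tool([
  [0,0,0,0,0,0,58],
  [0,0,0,0,0,0,62],
  [0,0,0,0,0,0,68],
  [0,0,0,0,0,0,75],
  [0,0,0,0,0,0,75],
], force=10)

```text
time_s: 26.23
position: [0.5569, -0.3159, 0.0685]
orientation: [0.893, 0.119, 0.431, -0.05]
ft_force: [0.4, -0.2, 0.5]
finger_gap: 0.0687
```

```bash
python3 -c "
from pl import *
snap('scene','s14');snap('wrist','w14');snap('top','t14')"
python3 axfit.py s14 w14 t14
```

```text
t 26.23 q [-0.893  0.704  1.891  1.506  0.791 -0.862] pos [ 0.5569 -0.3159  0.0685] F [ 0.4 -0.2  0.5] gap 0.0687
z [ 0.757  0.191 -0.624] y az -75.22
t 26.38 q [-0.893  0.704  1.891  1.506  0.791 -0.862] pos [ 0.5568 -0.3158  0.0684] F [ 0.1  0.2 -0.1] gap 0.0694
z [ 0.757  0.191 -0.625] y az -75.22
scene 1587 base [ 0.5483 -0.3173  0.0066] tilt deg [0.41 0.76] med|e| 0.0015
wrist 25710 base [ 0.5501 -0.3175  0.0069] tilt deg [-0.09  0.14] med|e| 0.0009
top 495 base [ 0.5488 -0.3228  0.0076] tilt deg [-0.7   1.44] med|e| 0.0026
all 27792 base [ 0.5499 -0.3175  0.0069] tilt deg [-0.    0.15] med|e| 0.001
```

View pics/w14.png

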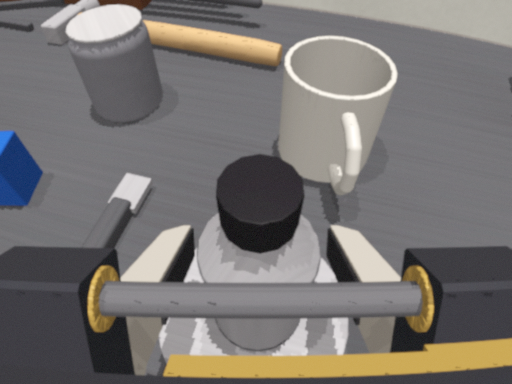

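The can stands free between the open fingers (cap at (260,195)). Back out along the tool axis.

>>> drive_tool([
  [0,0,-0.3,0,0,0,78],
  [0,0,-0.5,0,0,0,80],
  [0,0,-0.5,0,0,0,80],
])

```text
time_s: 26.63
position: [0.5265, -0.3221, 0.0923]
orientation: [0.894, 0.119, 0.43, -0.051]
ft_force: [0.8, 0.1, -0.1]
finger_gap: 0.0743
```

```bash
python3 -c "
from pl import *
print((Rm.T@(np.array([.5499,-.3175,.075])-st['position'])).round(4))"
```

```text
t 26.63 q [-0.949  0.64   1.931  1.434  0.825 -0.83 ] pos [ 0.5265 -0.3221  0.0923] F [ 0.8  0.1 -0.1] gap 0.0743
z [ 0.756  0.194 -0.625] y az -75.08
[0.0014 0.0014 0.0294]
```

>>> drive_tool([
  [0,0,-0.6,0,0,0,82],
  [0,0,-0.8,0,0,0,82],
  [0,0,-0.9,0,0,0,82],
  [0,0,-0.9,0,0,0,82],
  [0.4,0,-0.6,0,0,0,82],
  [0.4,0,-0.5,0,0,0,82],
  [0,0,0,0,0,0,82],
  [0,0,0,0,0,0,82],
])

```text
time_s: 27.3
position: [0.4341, -0.3446, 0.1989]
orientation: [0.894, 0.118, 0.429, -0.05]
ft_force: [-0.4, -0.0, -0.8]
finger_gap: 0.0765
```

```bash
python3 -c "
from pl import *
snap('scene','s15');snap('top','t15')"
```

```text
t 27.3 q [-1.14   0.385  1.992  1.162  0.987 -0.633] pos [ 0.4341 -0.3446  0.1989] F [-0.4 -0.  -0.8] gap 0.0765
z [ 0.755  0.191 -0.628] y az -75.24
```

View pics/s15.png

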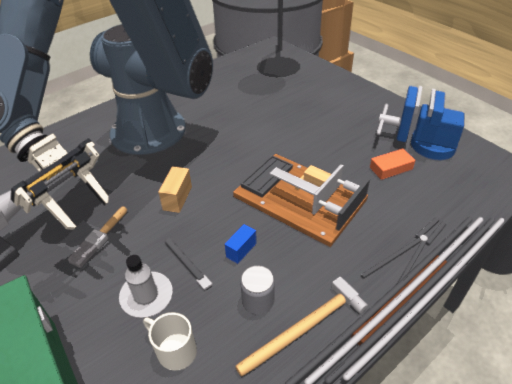

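View pics/t15.png

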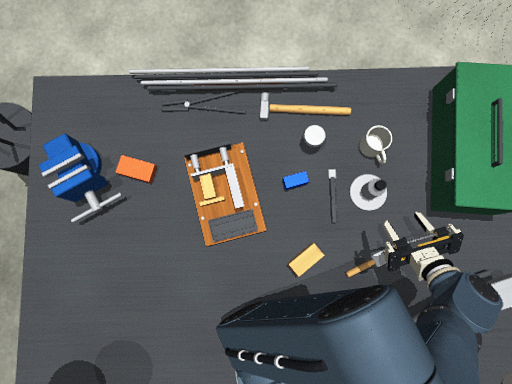

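```bash
python3 -c "
from h import *
a=np.load('pics/scene0.npz')['p'].astype(int);b=np.load('pics/s15.npz')['p'].astype(int)
d=abs(a-b).sum(-1)
for n,(u0,v0,u1,v1) in dict(mug=(140,312,200,372),tin=(238,262,278,318),brick=(368,148,418,180),chisel=(160,236,215,292),blue=(222,222,260,262),bigblock=(158,165,192,212),brush=(66,205,130,268)).items(): print(n,(d[v0:v1,u0:u1]>60).mean().round(3))
print(arm.sign_off())"
```

```text
mug 0.0
tin 0.0
brick 0.0
chisel 0.017
blue 0.0
bigblock 0.126
brush 0.517
the job is handed in; nothing more can be done
None
```

The keeper is wedged open with the small wooden block, and the can stands upright on the drip plate. I handed the job in at 27.3 s with the gripper clear of everything.

- **Keeper:** I pushed the plate back with the block, lowered the block onto the board between the cleat and the plate, and let go. The block measured at the slot (x = -45 mm of the rack). It was still holding the keeper in the last pictures.
- **Can:** I lifted it from the tray with a tilted grasp, turned it cap up and lowered it until it touched the plate. After release its base measured 4 mm from the plate's centre, so it is wholly on the plate, and it leaned about 0.2° by the combined fit. The top camera's fit alone was less certain, at about 1.5°, as it had few points.
- **Other things:** Comparing the first and last scene pictures, the mug, tin, brick and blue block had not changed at all.
    - The chisel area had changed by 1.7%.
    - The large wooden block's area had changed by 13%. I take this and the chisel's change to be the arm's shadow, because both look in place in the pictures.
    - The brush area had changed by 52%, because the gripper and its shadow were in front of it. The arm never went down to the brush and the forces stayed near zero on retreat, but that comparison could not confirm it had not moved.

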